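# Sort the reclaimed hardware into its holders

### The job

Sort the loose hardware in front of you into its holders: stand each of the two bolts upright on its head in the crib bay that holds bolts of its own length, lay the nut flat on the floor of the tray with the other nuts, and thread both steel collars down onto the post, the wider one below the narrower one so that the stack tapers upward. Leave the tape measure and the oil can where they are.

Things in the scene. Friction and masses are not known exactly. Their poses are not given: they have to be found in the camera images.
- long_bolt: Long bright zinc hex bolt, standing upright on its head: 75 mm tall, head 20 mm across and 7 mm high, shank 9 mm thick. Origin at the centre of the underside of the head, z up along the shank. Its shank has four grip flats; one pair faces along the direction 0.40 rad clockwise (from above) from its own x axis, the other at right angles to that.
- short_bolt: Short, dark, stout hex bolt, standing upright on its head: 52 mm tall, head 22 mm across and 8 mm high, shank 10 mm thick. Origin at the centre of the underside of the head, z up along the shank. Its shank has four grip flats; one pair faces along the direction 0.66 rad anticlockwise (from above) from its own x axis, the other at right angles to that.
- nut: Large rusty brown hex nut lying flat: 32.5 mm across flats, 37 mm across corners, 16 mm high. Origin at the centre of its underside, z up. The normals of its three pairs of flats lie 0.16, 1.21 and 2.26 rad anticlockwise (from above) from its own x axis. For the gripper it is a solid piece (nothing goes into its hole).
- wide_collar: Wider of two bare steel shaft collars (plain rings lying flat): 54 mm outside, bore 27 mm, 16 mm high. Origin at the centre of its underside, z up.
- narrow_collar: Narrower of the two steel shaft collars: 40 mm outside, bore 26 mm, 14 mm high. Origin at the centre of its underside, z up.
- bolt_crib: Wooden crib fixed on a 24 mm thick board, 104 x 104 mm, walls 24 mm high, floor and walls 4 mm. A divider along x makes two bays 96 (x) by 46 mm (y): centre y = +25 mm for long bolts, y = -25 mm for short ones. Two fixed bolts of its kind fill the +x end of each bay (x = +32 mm; tops 79 and 56 mm over the origin); free spot at x = -22 mm. Origin: centre of underside.
- nut_tray: Low sheet-metal tray fixed on the same board, 104 x 104 mm, walls 20 mm high, walls and floor 3 mm thick. Two large nuts are fixed at its +x end (x = +28 mm, y = +25 and -22 mm); the middle of the free part is at x = -22 mm, y = 0. Origin: centre of its underside, z up.
- collar_post: Collar post fixed on the same board: round base 80 mm across, 10 mm high, with an upright steel rod 10 mm thick in its middle, rounded tip 80 mm over the origin. A collar 66 mm across is fixed at the bottom round the rod, its top 26 mm over the origin; the next collar rests on it. Origin: centre of the underside of the base, z up along the rod.
- tape_measure: Bystander: yellow pocket tape measure standing on edge, 36 x 78 x 60 mm. Origin under its middle.
- oil_can: Bystander: small oil can with a bent spout, 69 x 80 mm, 156 mm tall. Origin under its body's middle.

How it is judged:
By the outcome, as a careful person would: the job done as asked, in the order asked, and still so for the second after the job is handed in, with the robot touching nothing.
It also fails if it takes over 125 s, if anything falls off the work surface, if the arm or the gripper's body presses on something with over 40 N, if the wrist force passes 120 N, or if a joint passes its speed limit or range.

### The arm

A 6-joint arm with a two-finger parallel gripper is mounted at the origin on a cart in front of the work surface, level with it; the furniture and walls round the work are solid. World frame = base frame: x ahead of the robot, y to its left, z up, the work surface at z = 0. Lengths are in m, angles in rad, forces in N, time in s.
With the tool pointing down it reaches from about 0.35 to 0.85 m from the base axis. Payload 8.1 kg.
Tool frame: the origin (TCP) lies between the finger pads; the fingertips stand 25 mm ahead of it and the grasp point (between the pads) lies 6 mm ahead of it (robot.tip_extent is the distance from the TCP to the fingertips, in m); z points along the fingers, y is the direction in which the jaws open and shut (so a half turn about z gives the same grasp; the last joint's range is limited). The gripper opens to 93 mm and grips with 3 to 60 N. Pads are 15 mm wide; open, the fingers measure 128 mm over their backs; the gripper's body (75 mm by 188 mm) begins 65 mm behind the grasp point.
Start: joints at [-1.309, 0.13, 1.488, -0, 1.523, -0.085], TCP at [0.204, -0.564, 0.244] pointing down, gripper open.
Joint ranges: [-2.96, 2.96], [-0.89, 2.26], [0.02, 2.5], [-1.34, 4.48], [0, 2.73], [-2.66, 2.66]. Speed limits (rad/s): [2.39, 2.39, 2.79, 3.14, 3.14, 3.14].

### API

Orientations are given as a rotation vector (axis times angle).
In Python, from plant import robot gives the robot as it stands.
- The arm moves only by the tool drive_tool, never from a script. Its argument "increments" is a list of rows, each a list of 7 numbers: the closure, from 0 (fully open) to 1 (shut), then the shift along the world's x, y, z in units of 25 mm (1.0 is 25 mm), then the turn, a rotation vector about the world's x, y, z in rad. In form: [[gripper, dx, dy, dz, rx, ry, rz], ...]. A call has 1 to 20 rows; each row is the pose to reach, as a shift and turn from the pose commanded when the call began; what a row does not reach only later rows make up. A row lasts 1/12 s, in which the tool goes at most 41.7 mm and 7.16 degrees, less where a joint would pass 70% of its speed; a pose out of reach is approached as far as the arm can. A call with a gripper value outside its range is refused whole. The fingers move at their own pace and stop on an object; "squeeze" is the grip in N (left out, the last holds). Time passes only in rows, so rows that repeat a pose let the fingers close. It gives the time, the measured TCP pose, the force and the opening at its end, in the units of the state.
- robot.read_state(): the state, without advancing time (a new reading comes with each control period).
- robot.read_camera(name): name is "scene" or "top"; returns a dict with "image" (384x512x3 uint8, red, green, blue), "fx", "fy", "cx", "cy" (pixels), "dist" ([k1, k2, p1, p2, k3] as OpenCV has them; the pictures are not rectified), "T" (4x4, takes a point from camera to world coordinates). Camera axes: x right, y down, z forward; pixel columns grow to the right and rows downward; lengths in m; the calibration is good to about 2 mm. A picture is of the moment at which its call begins. There is no depth.
- robot.close_job(): hands the job in, once; it reports no verdict.
The state is a dict: "t": time; "q": joint angles; "dq": joint speeds; "joint_torque": joint torques, N m; "tool_pos": TCP position; "orientation": TCP orientation; "force": force on the tool from outside, world axes, zero at the start; "wrist_torque": the same for the moment, N m; "opening": finger opening in m.
Only numpy, scipy, OpenCV 4.12 (cv2) and the standard library are available. Lean on these libraries where they do the work, as an engineer would, in place of code of your own. Each camera call takes 0.05 s, during which the arm holds its last target.

## Working session

There is one attempt and no reset: what is moved stays moved. The work goes in short steps, Python scripts to look and compute and a tool call to move; the robot and the scene stay as the last step left them, time stands still between calls to the robot, and variables do not carry over. Pictures are saved under pics/ and viewed, and the job is handed in when it is done.

Besides the shell and the picture viewer there is one more tool, called after "Emit:" as name([rows], argument=value, ...), one row to a line, values as JSON. drive_tool: Moves the arm, as the interface text tells. Its arguments: {"type":"object","properties":{"increments":{"type":"array"},"squeeze":{"type":"number"}},"required":["increments"]}

```bash
ls; mkdir -p pics
python3 - <<'E'
from plant import robot
import cv2
s=robot.read_state(); print(s)
for n in("scene","top"):
    c=robot.read_camera(n); cv2.imwrite(f"pics/{n}0.png",c["image"][:,:,::-1]); print(n,c["fx"],c["fy"],c["cx"],c["cy"],c["dist"],c["T"].round(3).tolist())
E
```

```text
pics
{'t': 0.0, 'q': array([-1.30939366e+00,  1.31177953e-01,  1.48923892e+00, -4.71181502e-05,
        1.52302570e+00, -8.54057255e-02]), 'dq': array([-0.00068175, -0.00091068,  0.00013291, -0.0020161 , -0.00047576,
        0.00153356]), 'joint_torque': array([ 2.46352756e-03, -5.59833956e+01, -4.91762424e+01,  7.72557990e-02,
        3.50545195e-02, -1.43649995e-04]), 'tool_pos': array([ 0.20380589, -0.56377198,  0.24259956]), 'orientation': array([-3.09266690e+00, -5.41725671e-01,  3.28826699e-04]), 'force': array([ 0.3550959 ,  0.3248338 , -0.62590619]), 'wrist_torque': array([ 0.01794563, -0.01681614, -0.00950089]), 'opening': 0.09267138538068584}
scene 364.00315898026656 364.00315898026656 254.03531301661093 194.69284753306252 [-0.04128992  0.          0.          0.          0.        ] [[-0.474, -0.547, 0.689, 0.0], [-0.88, 0.315, -0.355, 0.22], [-0.023, -0.775, -0.631, 0.565], [0.0, 0.0, 0.0, 1.0]]
top 361.35208096475276 361.35208096475276 257.47329293656554 192.9592672743077 [-0.04336918  0.          0.          0.          0.        ] [[-0.019, -0.982, 0.189, 0.422], [-1.0, 0.019, -0.004, -0.103], [0.0, -0.189, -0.982, 0.878], [0.0, 0.0, 0.0, 1.0]]
```

View pics/scene0.png

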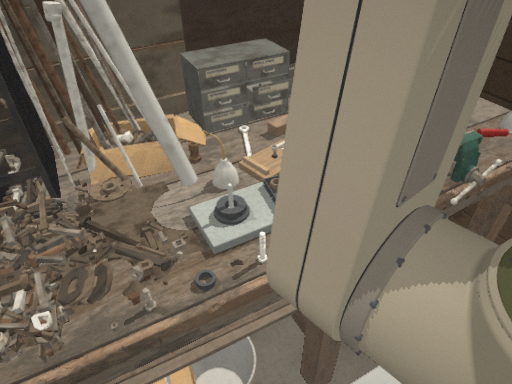

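View pics/top0.png

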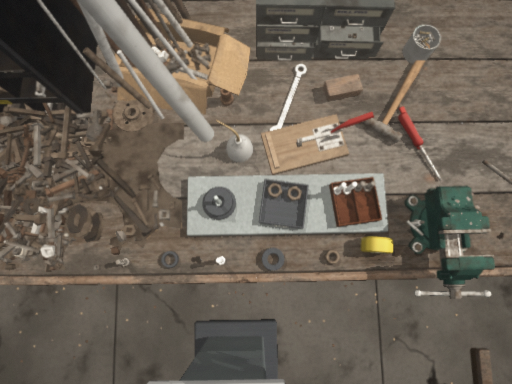

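```bash
cat > h.py <<'E'
import numpy as np,cv2
from plant import robot
def cam(n):
    c=robot.read_camera(n); c["K"]=np.array([[c["fx"],0,c["cx"]],[0,c["fy"],c["cy"]],[0,0,1.]]); c["dist"]=np.array(c["dist"],float); c["T"]=np.array(c["T"]);return c
def ray(c,uv,z):
    p=cv2.undistortPoints(np.array(uv,float).reshape(-1,1,2),c["K"],c["dist"]).reshape(-1,2)
    d=np.c_[p,np.ones(len(p))]@c["T"][:3,:3].T; o=c["T"][:3,3]
    return o+d*((np.asarray(z)-o[2])/d[:,2])[:,None]
def proj(c,P):
    Ti=np.linalg.inv(c["T"]); r,_=cv2.Rodrigues(Ti[:3,:3])
    return cv2.projectPoints(np.array(P,float).reshape(-1,1,3),r,Ti[:3,3],c["K"],c["dist"])[0].reshape(-1,2)
def crop(im,x0,y0,x1,y1,s,name):
    cv2.imwrite("pics/"+name,cv2.resize(im[y0:y1,x0:x1,::-1],None,fx=s,fy=s,interpolation=cv2.INTER_CUBIC))
E
python3 - <<'E'
from h import *
c=cam("top");crop(c["image"],100,235,260,285,5,"c1.png");crop(c["image"],250,225,410,285,5,"c2.png");crop(c["image"],180,165,400,245,3.6,"c3.png")
E
```

```text
(no output)
```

View pics/c1.png

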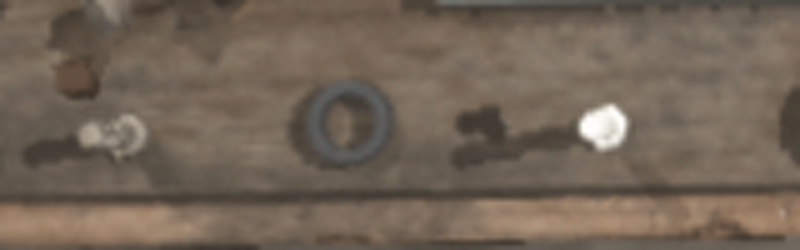

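View pics/c2.png

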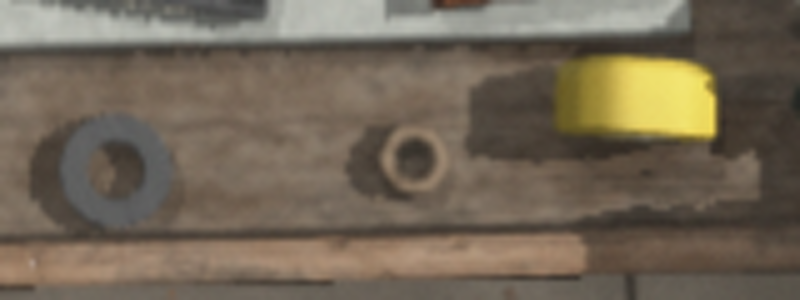

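View pics/c3.png

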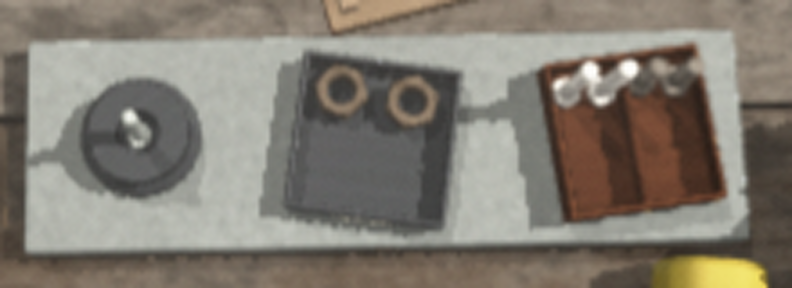

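Run:
```python
from h import *
c=cam("scene");crop(c["image"],130,220,290,320,5,"d1.png");crop(c["image"],180,160,290,260,6,"d2.png")
c=cam("top");crop(c["image"],105,245,165,275,13,"d3.png");crop(c["image"],195,245,255,275,13,"d4.png")
```

```text
(no output)
```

View pics/d1.png

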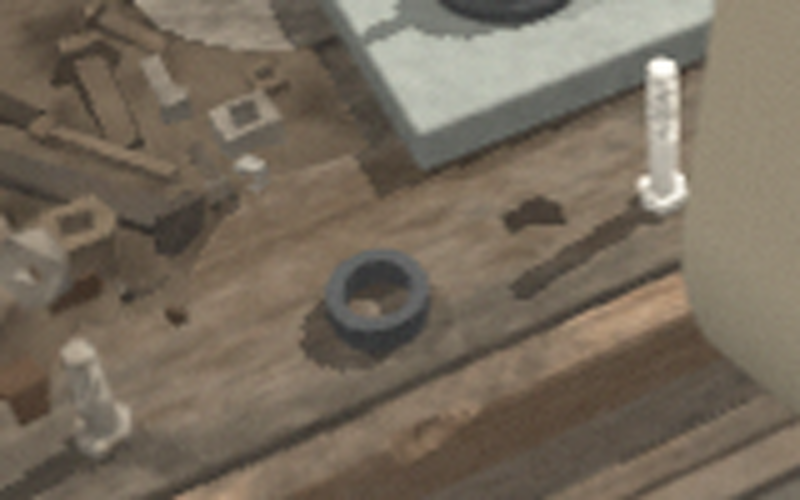

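View pics/d2.png

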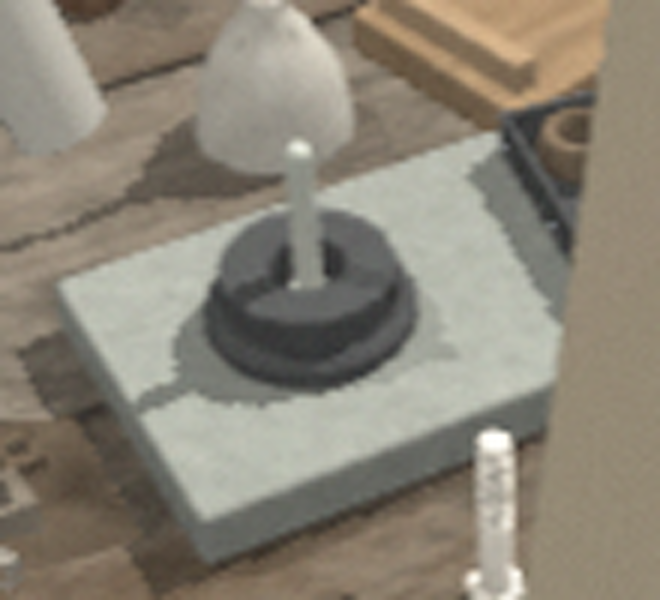

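View pics/d3.png

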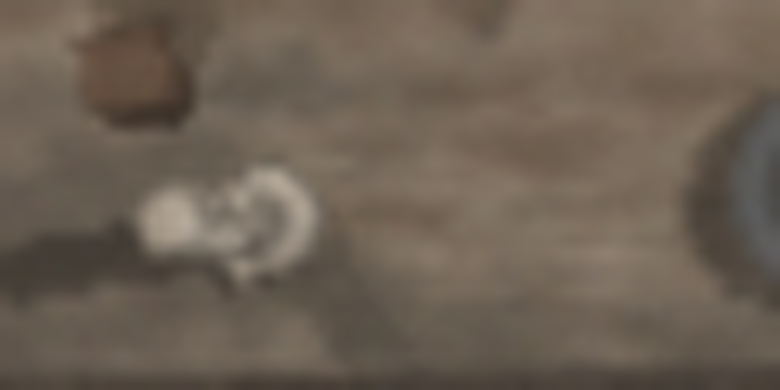

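View pics/d4.png

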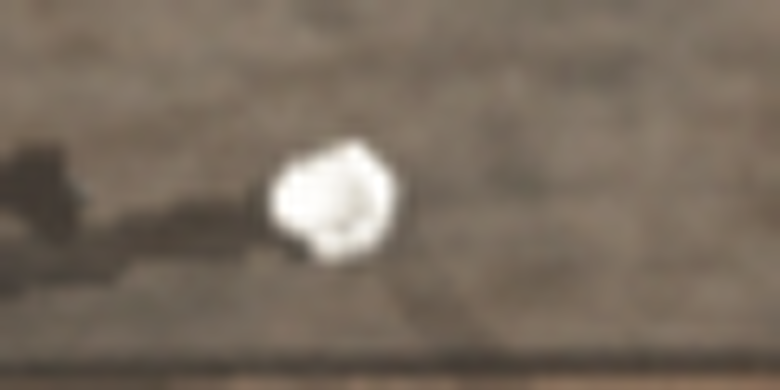

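```bash
cat >> h.py <<'E'
def tri(c1,u1,c2,u2):
    A=[];b=[]
    for c,u in((c1,u1),(c2,u2)):
        o=c["T"][:3,3]; p=ray(c,[u],0)[0]; d=(p-o)/np.linalg.norm(p-o); M=np.eye(3)-np.outer(d,d); A.append(M);b.append(M@o)
    X=np.linalg.lstsq(np.vstack(A),np.hstack(b),rcond=None)[0]
    return X
E
python3 - <<'E'
from h import *
t=cam("top");s=cam("scene");P=lambda *a:print(*[np.round(x,4) if not isinstance(x,str) else x for x in a])
for n,ut,us,zs in (("long",[(216.8,259.9),(221,260)],[(261.8,232.2),(261.8,256.6)],(.075,.007)),("short",[(117.6,261.3),(124.9,261.3)],[(144.6,290),(150,305.2)],(.052,.008))):
    for i in(0,1): P(n,ray(t,[ut[i]],[zs[i]])[0],ray(s,[us[i]],[zs[i]])[0],tri(t,ut[i],s,us[i]))
# rings by mask: dark gray-blue vs brown
im=t["image"].astype(int); 
hsv=cv2.cvtColor(t["image"],cv2.COLOR_RGB2HSV)
for n,(x0,y0,x1,y1),h in (("narrow",(155,245,185,272),.014),("wide",(255,240,290,275),.016),("nut",(318,243,348,270),.016)):
    sub=im[y0:y1,x0:x1]; d=sub[...,0]-sub[...,2]; v=sub.sum(2)
    if n=="nut": m=(d>35)&(v>270)
    else: m=(d<6)
    k,l,st,ce=cv2.connectedComponentsWithStats(m.astype(np.uint8)); i=1+np.argmax(st[1:,4])
    cs,_=cv2.findContours((l==i).astype(np.uint8),cv2.RETR_EXTERNAL,cv2.CHAIN_APPROX_NONE)
    hull=cv2.convexHull(np.vstack(cs)); (cx,cy),r=cv2.minEnclosingCircle(hull); e=cv2.fitEllipse(np.vstack(cs)); bb=st[i]
    P(n,st[i],e, ray(t,[(e[0][0]+x0,e[0][1]+y0),(bb[0]+x0+(bb[2]-1)/2,bb[1]+y0+(bb[3]-1)/2)],[h,h]))
    cv2.imwrite(f"pics/m_{n}.png",cv2.resize((l==i).astype(np.uint8)*255,None,fx=10,fy=10,interpolation=0))
P("nc scene",ray(s,[(205.2,277.6)],[.014]))
sub=cv2.resize(t["image"][240:275,315:350],None,fx=20,fy=20,interpolation=cv2.INTER_CUBIC)
cv2.imwrite("pics/nut.png",sub[:,:,::-1])
E
```

```text
long [ 0.429  -0.0144  0.075 ] [ 0.4297 -0.016   0.075 ] [ 0.4287 -0.0149  0.0764]
long [ 0.4292 -0.0168  0.007 ] [ 0.4289 -0.0149  0.007 ] [ 0.4296 -0.0161  0.0055]
short [0.4295 0.2132 0.052 ] [0.427  0.2158 0.052 ] [0.4298 0.2153 0.0482]
short [0.4296 0.2125 0.008 ] [0.4263 0.2158 0.008 ] [0.43   0.2152 0.0026]Traceback (most recent call last):
  File "<stdin>", line 15, in <module>
  File "<stdin>", line 2, in <lambda>
    return _wrapfunc(a, 'round', decimals=decimals, out=out)
    return _wrapit(obj, method, *args, **kwds)
    conv = _array_converter(obj)
ValueError: setting an array element with a sequence. The requested array has an inhomogeneous shape after 1 dimensions. The detected shape was (3,) + inhomogeneous part.
```

Run:
```python
from h import *
t=cam("top");s=cam("scene");P=lambda *a:print(*a)
np.set_printoptions(precision=4,suppress=True)
im=t["image"].astype(int)
for n,(x0,y0,x1,y1),h in (("narrow",(155,245,185,272),.014),("wide",(255,240,290,275),.016),("nut",(318,243,348,270),.016)):
    sub=im[y0:y1,x0:x1]; d=sub[...,0]-sub[...,2]; v=sub.sum(2)
    if n=="nut": m=(d>35)&(v>270)
    else: m=(d<6)
    k,l,st,ce=cv2.connectedComponentsWithStats(m.astype(np.uint8)); i=1+np.argmax(st[1:,4])
    cs,_=cv2.findContours((l==i).astype(np.uint8),cv2.RETR_EXTERNAL,cv2.CHAIN_APPROX_NONE)
    e=cv2.fitEllipse(np.vstack(cs)); bb=st[i]
    P(n,st[i],e, ray(t,[(e[0][0]+x0,e[0][1]+y0),(bb[0]+x0+(bb[2]-1)/2,bb[1]+y0+(bb[3]-1)/2)],[h,h]))
    cv2.imwrite(f"pics/m_{n}.png",cv2.resize((l==i).astype(np.uint8)*255,None,fx=10,fy=10,interpolation=0))
P("nc scene",ray(s,[(205.2,277.6)],[.014]))
sub=cv2.resize(t["image"][240:275,315:350],None,fx=17,fy=17,interpolation=cv2.INTER_CUBIC)
cv2.imwrite("pics/nut.png",sub[:,:,::-1])
# fixtures
crop(t["image"],315,170,395,235,9,"crib.png");crop(t["image"],250,170,320,235,9,"tray.png");crop(t["image"],190,170,255,235,9,"post.png")
```

```text
narrow [  7   7  16  15 102] ((14.449395179748535, 14.11129379272461), (14.490477561950684, 15.552557945251465), 76.5382308959961) [[0.4332 0.1043 0.014 ]
 [0.4334 0.1042 0.014 ]]
wide [  7   8  22  22 267] ((17.514732360839844, 18.7806339263916), (20.779043197631836, 21.269777297973633), 120.72908020019531) [[ 0.4297 -0.1388  0.016 ]
 [ 0.4303 -0.1388  0.016 ]]
nut [ 9  7 13 13 62] ((14.77982234954834, 13.256607055664062), (11.077269554138184, 11.891302108764648), 147.77490234375) [[ 0.4325 -0.2811  0.016 ]
 [ 0.4331 -0.2816  0.016 ]]
nc scene [[0.4305 0.1065 0.014 ]]
```

View pics/nut.png

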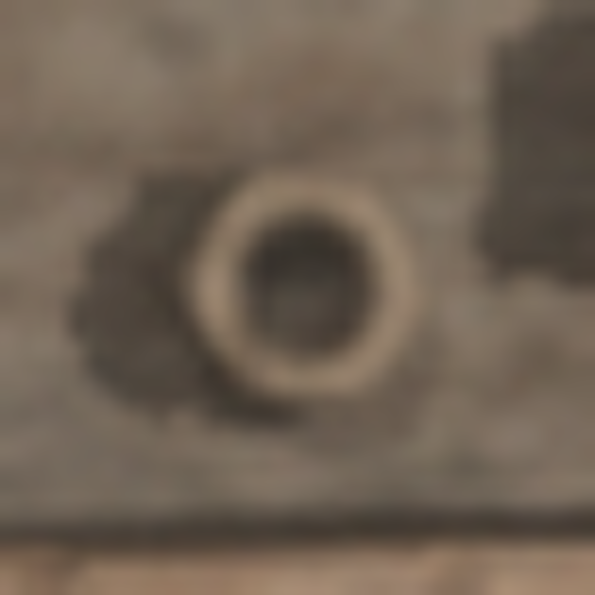

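View pics/crib.png

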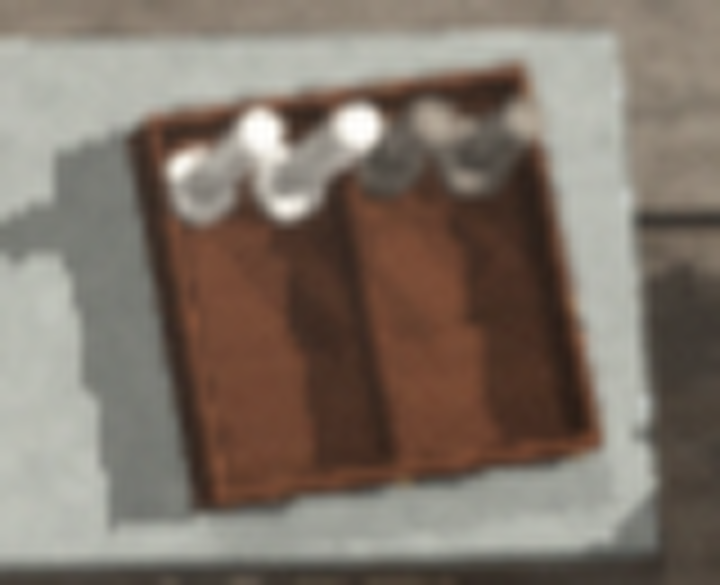

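View pics/tray.png

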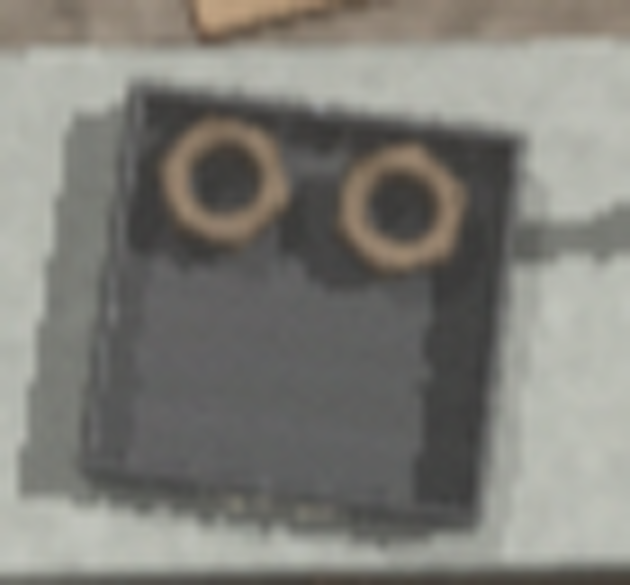

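View pics/post.png

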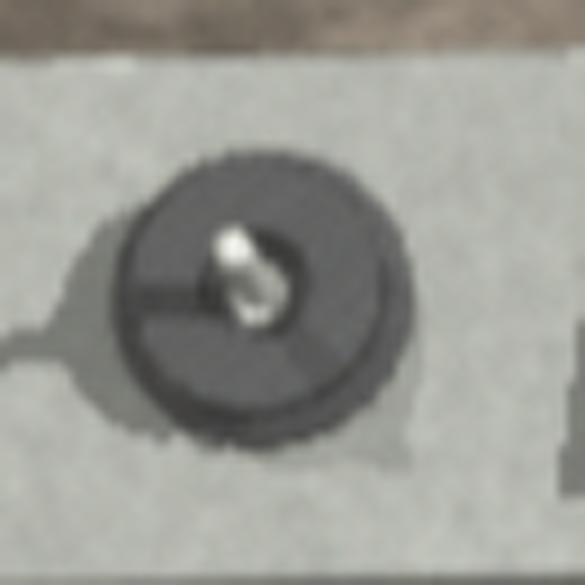

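Run:
```python
from h import *
np.set_printoptions(precision=4,suppress=True)
t=cam("top");s=cam("scene")
px=lambda l,x0,y0,k=9:np.array(l)/k+[x0,y0]-.5+.5/k
cr=ray(t,px([(140,118),(522,65),(598,448),(208,505)],315,170),[.048]*4);tr=ray(t,px([(138,85),(520,132),(475,525),(85,480)],250,170),[.044]*4)
for n,c in(("crib",cr),("tray",tr)):
    m=c.mean(0); xa=(c[0]+c[1]-c[2]-c[3]); ya=c[0]+c[3]-c[1]-c[2]
    th=[np.arctan2(xa[1],xa[0]),np.arctan2(-ya[0],ya[1])];th_=np.mean(th)
    R=np.array([[np.cos(th_),-np.sin(th_)],[np.sin(th_),np.cos(th_)]])
    print(n,m,th,np.linalg.norm(xa)/2,np.linalg.norm(ya)/2)
    for f in ([(-.022,.025),(-.022,-.025)] if n=="crib" else [(-.022,0)]): print(f,m[:2]+R@f)
ft=px([(362,122),(262,128)],315,170)
print("fixed long tips",ray(t,ft,[.102]*2), "tray nuts",ray(t,px([(225,180),(402,207)],250,170),[.043]*2))
print("post top tip",ray(t,px([(233,240)],190,170),[.1]),"disc",ray(t,px([(250,283)],190,170),[.05]),"scene tip",ray(s,[(229.4,184.4)],[.1]),tri(t,px([(233,240)],190,170)[0],s,(229.4,184.4)))
im=t["image"][170:235,190:255].astype(int); b=im.sum(2)
```

```text
crib [ 0.5585 -0.3347  0.048 ] [np.float64(0.11488258497244562), np.float64(0.12178113020781813)] 0.10230302404770053 0.1026290505286684
(-0.022, 0.025) [ 0.5337 -0.3125]
(-0.022, -0.025) [ 0.5396 -0.3622]
tray [ 0.5568 -0.1665  0.044 ] [np.float64(-0.15454687185059165), np.float64(-0.1397129704348962)] 0.1046353364739066 0.100900258849956
(-0.022, 0) [ 0.535  -0.1633]
fixed long tips [[ 0.5893 -0.3211  0.102 ]
 [ 0.5882 -0.2964  0.102 ]] tray nuts [[ 0.59   -0.1468  0.043 ]
 [ 0.5819 -0.1929  0.043 ]]
post top tip [[ 0.5662 -0.014   0.1   ]] disc [[ 0.564  -0.0127  0.05  ]] scene tip [[ 0.5649 -0.0139  0.1   ]] [ 0.5662 -0.0141  0.099 ]
```

Emit:
drive_tool([
  [0.5,9,21.95,-2,0,0,-0.347],
  [0.5,9,21.95,-2,0,0,-0.347],
  [0.5,9,21.95,-2,0,0,-0.347],
  [0.5,9,21.95,-2,0,0,-0.347],
  [0.5,9,21.95,-2,0,0,-0.347],
  [0.5,9,21.95,-2,0,0,-0.347],
  [0.5,9,21.95,-2,0,0,-0.347],
  [0.5,9,21.95,-2,0,0,-0.347],
  [0.5,9,21.95,-2,0,0,-0.347],
  [0.5,9,21.95,-2,0,0,-0.347],
  [0.5,9,21.95,-2,0,0,-0.347],
  [0.5,9,21.95,-2,0,0,-0.347],
  [0.5,9,21.95,-2,0,0,-0.347],
  [0.5,9,21.95,-2,0,0,-0.347],
  [0.5,9,21.95,-2,0,0,-0.347],
  [0.5,9,21.95,-2,0,0,-0.347],
  [0.5,9,21.95,-2,0,0,-0.347],
], squeeze=8)

```text
t: 1.97
tool_pos: [0.4289, -0.015, 0.1936]
orientation: [3.141, 0.004, -0.0]
force: [-0.2, 0.3, 0.8]
opening: 0.0464
```

Run:
```python
from h import *
t=cam("top");s=cam("scene")
cv2.imwrite("pics/s1.png",s["image"][:,:,::-1]);cv2.imwrite("pics/t1.png",t["image"][:,:,::-1])
```

```text
(no output)
```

View pics/s1.png

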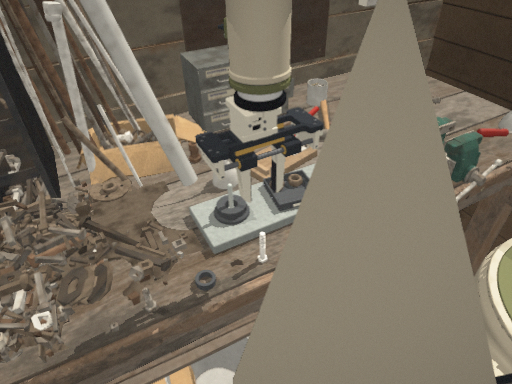

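View pics/t1.png

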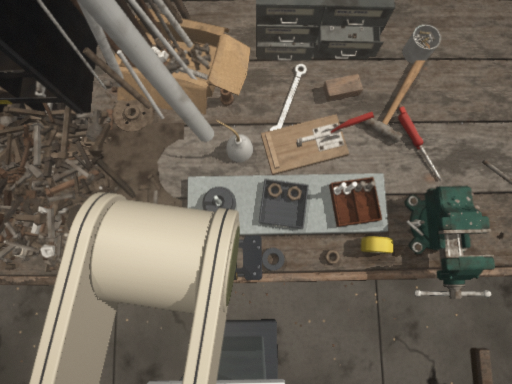

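Emit:
drive_tool([
  [0.5,0,0,-2,0,0,0],
  [0.5,0,0,-3,0,0,0],
  [0.5,0,0,-4,0,0,0],
  [0.5,0,0,-4.75,0,0,0],
  [0.5,0,0,-5.5,0,0,0],
  [0.5,0,0,-5.5,0,0,0],
  [1,0,0,-5.5,0,0,0],
  [1,0,0,-5.5,0,0,0],
  [1,0,0,-5.5,0,0,0],
  [1,0,0,-5.5,0,0,0],
  [1,0,0,-5.5,0,0,0],
  [1,0,0,-5.5,0,0,0],
  [1,0,0,-5.5,0,0,0],
  [1,0,0,-5.5,0,0,0],
], squeeze=6)

```text
t: 3.23
tool_pos: [0.4295, -0.0156, 0.0568]
orientation: [3.141, 0.0, 0.002]
force: [0.1, -0.4, 4.2]
opening: 0.01
```

Run:
```python
from h import *
s=cam("scene");crop(s["image"],190,150,330,270,5.5,"s2.png"); print({k:np.round(v,4) for k,v in robot.read_state().items() if k in("opening","force","wrist_torque","tool_pos","t","q")})
```

```text
{'t': np.float64(3.2833), 'q': array([-1.5560e-01, -1.6010e-01,  2.1329e+00, -1.0000e-04,  1.1675e+00,
        1.4152e+00]), 'tool_pos': array([ 0.4295, -0.0156,  0.0568]), 'force': array([-0.4718,  1.0365,  5.7958]), 'wrist_torque': array([0.0457, 0.0827, 0.0262]), 'opening': np.float64(0.0101)}
```

View pics/s2.png

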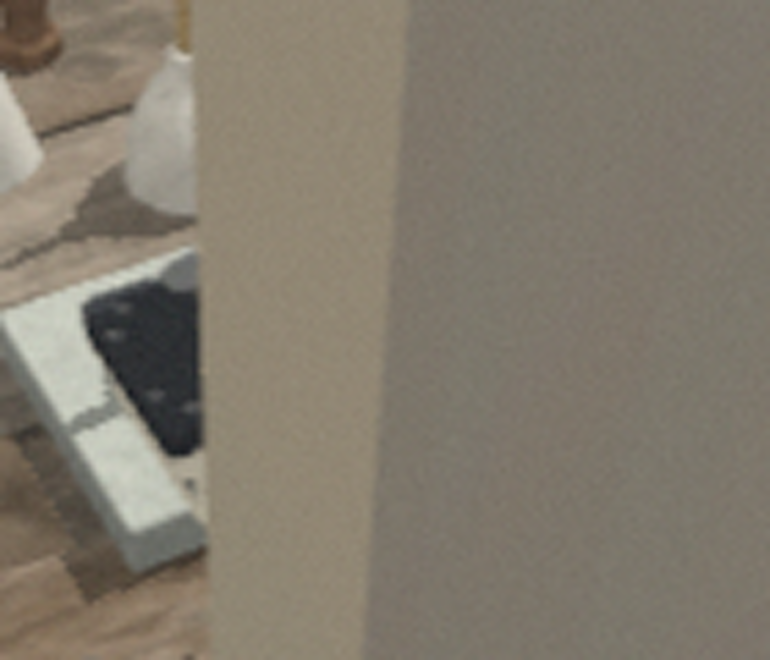

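Emit:
drive_tool([
  [1,0,0,0,0,0,0],
  [1,0,0,0,0,0,0],
  [1,0,0,0,0,0,0],
  [1,0,0,0,0,0,0],
], squeeze=20)

```text
t: 3.62
tool_pos: [0.4296, -0.0156, 0.0568]
orientation: [3.141, -0.0, 0.002]
force: [-0.6, 0.3, 5.1]
opening: 0.0097
```

```bash
cat > st.py <<'E'
from h import *
print({k:np.round(v,4).tolist() for k,v in robot.read_state().items() if k in("opening","force","wrist_torque","tool_pos","t","orientation","q")})
E
python3 st.py
```

```text
{'t': 3.6167, 'q': [-0.1556, -0.16, 2.1328, -0.0, 1.1676, 1.4152], 'tool_pos': [0.4296, -0.0156, 0.0568], 'orientation': [3.1414, -0.0001, 0.0019], 'force': [-0.6131, 0.2502, 5.1486], 'wrist_torque': [0.0284, 0.1306, 0.0303], 'opening': 0.0097}
```

Emit:
drive_tool([
  [1,0,0,0.3,0,0,0],
  [1,0,0,0.6,0,0,0],
  [1,0,0,1,0,0,0],
  [1,0,0,2,0,0,0],
  [1,0,0,3,0,0,0],
  [1,0,0,4,0,0,0],
  [1,0,0,5,0,0,0],
  [1,0,0,6,0,0,0],
  [1,0,0,6,0,0,0],
  [1,0,0,6,0,0,0],
], squeeze=30)

```text
t: 4.45
tool_pos: [0.4301, -0.0157, 0.2086]
orientation: [3.141, -0.0, 0.007]
force: [-0.7, -0.0, -1.3]
opening: 0.0091
```

```bash
python3 st.py
python3 - <<'E'
from h import *
s=cam("scene");crop(s["image"],190,130,330,250,5.5,"s3.png")
E
```

```text
{'t': 4.45, 'q': [-0.1557, -0.3336, 1.9847, 0.0, 1.4861, 1.4152], 'tool_pos': [0.4301, -0.0157, 0.2086], 'orientation': [3.1409, -0.0002, 0.0069], 'force': [-0.6989, -0.0098, -1.2604], 'wrist_torque': [0.0238, 0.0699, -0.0032], 'opening': 0.0091}
```

View pics/s3.png

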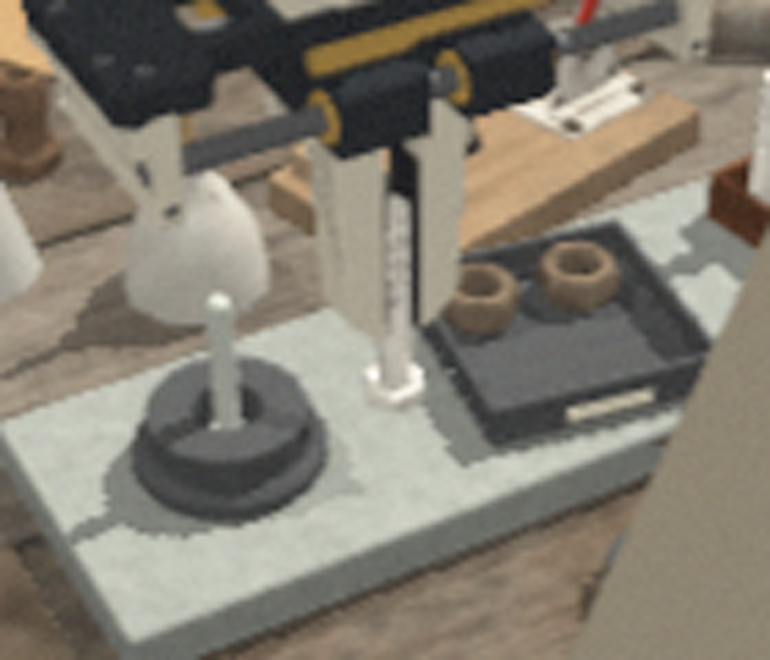

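Emit:
drive_tool([
  [1,1,-2.5,0,0,0,0.03],
  [1,2,-5,0,0,0,0.06],
  [1,2.6,-6.5,0,0,0,0.118],
  [1,3.1,-8,0,0,0,0.118],
  [1,3.5,-9.5,0,0,0,0.118],
  [1,3.9,-11,0,0,0,0.118],
  [1,4.16,-11.87,0,0,0,0.118],
  [1,4.16,-11.87,0,0,0,0.118],
  [1,4.16,-11.87,-1,0,0,0.118],
  [1,4.16,-11.87,-2,0,0,0.118],
  [1,4.16,-11.87,-2.5,0,0,0.118],
  [1,4.16,-11.87,-2.5,0,0,0.118],
])

```text
t: 5.5
tool_pos: [0.5298, -0.3102, 0.1377]
orientation: [-3.13, -0.184, 0.012]
force: [-0.0, 0.5, -1.1]
opening: 0.0094
```

```bash
python3 st.py
python3 - <<'E'
from h import *
s=cam("scene");cv2.imwrite("pics/s4.png",s["image"][:,:,::-1]);t=cam("top");crop(t["image"],300,160,400,235,7,"t4.png")
E
```

```text
{'t': 5.5, 'q': [-0.6131, 0.2474, 1.5528, 0.0, 1.3513, 0.84], 'tool_pos': [0.5298, -0.3102, 0.1377], 'orientation': [-3.13, -0.1843, 0.0122], 'force': [-0.0304, 0.5414, -1.1373], 'wrist_torque': [0.0533, 0.0406, 0.0272], 'opening': 0.0094}
```

View pics/s4.png

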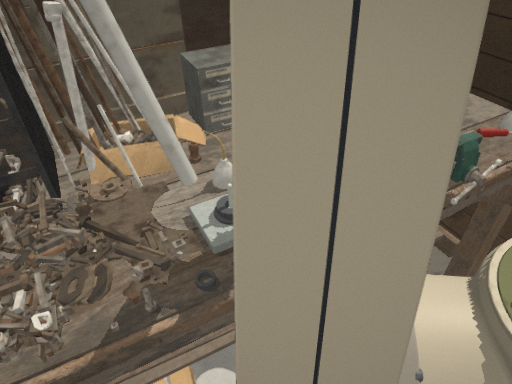

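View pics/t4.png

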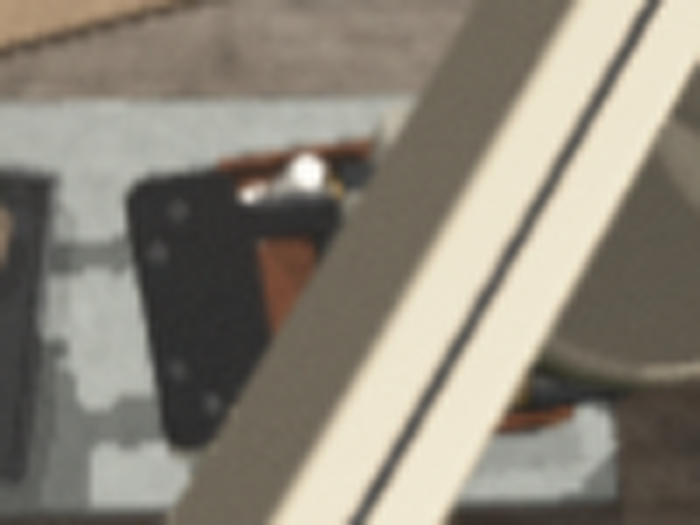

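Emit:
drive_tool([
  [1,0,0,0,0,0,0],
  [1,0,0,0,0,0,0],
  [1,0,0,0,0,0,0],
])

```text
t: 5.85
tool_pos: [0.5339, -0.3126, 0.1455]
orientation: [3.134, 0.186, 0.004]
force: [-0.5, -0.2, -1.1]
opening: 0.0092
```

```bash
python3 st.py
```

```text
{'t': 5.85, 'q': [-0.6126, 0.241, 1.5453, -0.0, 1.3524, 0.84], 'tool_pos': [0.5339, -0.3126, 0.1455], 'orientation': [3.1343, 0.1855, 0.0035], 'force': [-0.5236, -0.2274, -1.1433], 'wrist_torque': [0.0065, -0.0026, -0.017], 'opening': 0.0092}
```

Emit:
drive_tool([
  [1,0,0,-0.7,0,0,0],
  [1,0,0,-1.3,0,0,0],
  [1,0,0,-1.8,0,0,0],
  [1,0,0,-2.1,0,0,0],
  [1,0,0,-2.3,0,0,0],
  [1,0,0,-2.38,0,0,0],
  [1,0,0,-2.38,0,0,0],
  [1,0,0,-2.38,0,0,0],
  [1,0,0,-2.38,0,0,0],
])

```text
t: 6.6
tool_pos: [0.5333, -0.3126, 0.0847]
orientation: [3.135, 0.185, 0.001]
force: [-0.3, 0.4, 0.6]
opening: 0.0084
```

```bash
python3 st.py
```

```text
{'t': 6.6, 'q': [-0.613, 0.3028, 1.5893, -0.0, 1.2484, 0.84], 'tool_pos': [0.5333, -0.3126, 0.0847], 'orientation': [3.1355, 0.1848, 0.0013], 'force': [-0.3312, 0.4118, 0.6163], 'wrist_torque': [-0.0052, -0.027, 0.0087], 'opening': 0.0084}
```

Emit:
drive_tool([
  [0.95,0,0,0,0,0,0],
  [0.9,0,0,0,0,0,0],
  [0.8,0,0,0,0,0,0],
  [0.7,0,0,0,0,0,0],
  [0.7,0,0,0,0,0,0],
  [0.7,0,0,0,0,0,0],
  [0.7,0,0,1,0,0,0],
  [0.7,0,0,2.5,0,0,0],
  [0.7,0,0,4,0,0,0],
  [0.7,0,0,5,0,0,0],
  [0.7,0,0,5,0,0,0],
  [0.7,0,0,5,0,0,0],
])

```text
t: 7.6
tool_pos: [0.5341, -0.3131, 0.2118]
orientation: [3.133, 0.185, 0.006]
force: [-0.1, 0.1, -1.2]
opening: 0.0279
```

```bash
python3 st.py
```

```text
{'t': 7.6, 'q': [-0.613, 0.1928, 1.4772, -0.0, 1.4668, 0.84], 'tool_pos': [0.5341, -0.3131, 0.2118], 'orientation': [3.1331, 0.1848, 0.0059], 'force': [-0.1102, 0.0842, -1.2225], 'wrist_torque': [0.0025, 0.0439, 0.0036], 'opening': 0.0279}
```

Emit:
drive_tool([
  [0.6,-4.21,21.1,0,0,0,-0.118],
  [0.6,-4.21,21.1,0,0,0,-0.118],
  [0.6,-4.21,21.1,0,0,0,-0.118],
  [0.6,-4.21,21.1,0,0,0,-0.118],
  [0.6,-4.21,21.1,0,0,0,-0.118],
  [0.6,-4.21,21.1,0,0,0,-0.118],
  [0.6,-4.21,21.1,0,0,0,-0.118],
  [0.6,-4.21,21.1,0,0,0,-0.118],
  [0.6,-4.21,21.1,0,0,0,-0.118],
  [0.6,-4.21,21.1,0,0,0,-0.118],
  [0.6,-4.21,21.1,-0.5,0,0,-0.118],
  [0.6,-4.21,21.1,-1,0,0,-0.118],
  [0.6,-4.21,21.1,-1.5,0,0,-0.118],
  [0.6,-4.21,21.1,-2,0,0,-0.118],
  [0.6,-4.21,21.1,-2.4,0,0,-0.118],
  [0.6,-4.21,21.1,-2.4,0,0,-0.118],
  [0.6,-4.21,21.1,-2.4,0,0,-0.118],
  [0.6,-4.21,21.1,-2.4,0,0,-0.118],
])

```text
t: 9.1
tool_pos: [0.4283, 0.2142, 0.1495]
orientation: [3.141, -0.003, 0.0]
force: [-0.2, -0.9, -0.4]
opening: 0.037
```

```bash
python3 st.py
python3 - <<'E'
from h import *
s=cam("scene");cv2.imwrite("pics/s5.png",s["image"][:,:,::-1]);t=cam("top");crop(t["image"],315,165,395,235,9,"t5.png")
E
```

```text
{'t': 9.1, 'q': [0.3568, -0.1366, 1.9291, -0.0003, 1.3489, 1.9296], 'tool_pos': [0.4283, 0.2142, 0.1495], 'orientation': [3.1414, -0.003, 0.0004], 'force': [-0.1796, -0.9012, -0.368], 'wrist_torque': [0.0706, 0.015, -0.0317], 'opening': 0.037}
```

View pics/s5.png

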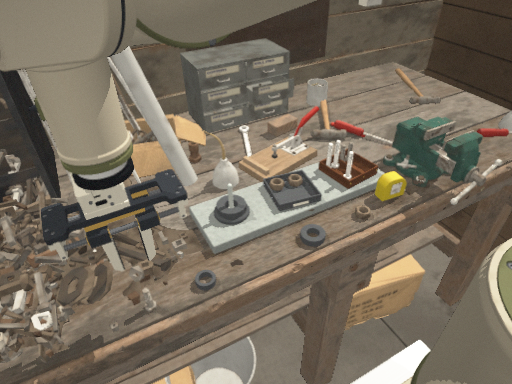

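View pics/t5.png

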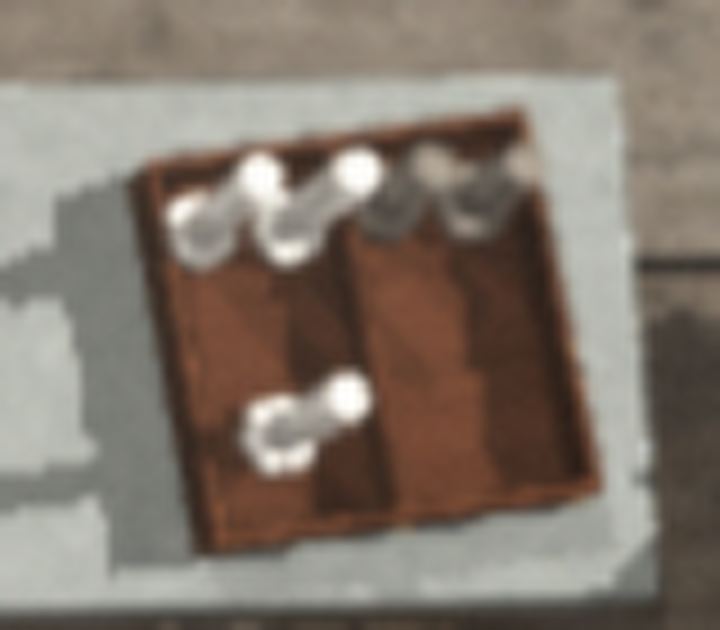

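Emit:
drive_tool([
  [0.6,0,0,-1,0,0,0],
  [0.6,0,0,-2,0,0,0],
  [0.6,0,0,-3,0,0,0],
  [0.6,0,0,-3.7,0,0,0],
  [0.6,0,0,-4.06,0,0,0],
  [0.6,0,0,-4.06,0,0,0],
  [1,0,0,-4.06,0,0,0],
  [1,0,0,-4.06,0,0,0],
  [1,0,0,-4.06,0,0,0],
  [1,0,0,-4.06,0,0,0],
  [1,0,0,-4.06,0,0,0],
  [1,0,0,-4.06,0,0,0],
  [1,0,0,-4.06,0,0,0],
], squeeze=6)

```text
t: 10.28
tool_pos: [0.4286, 0.2156, 0.0487]
orientation: [-3.141, 0.0, -0.003]
force: [0.0, -0.6, 6.3]
opening: 0.0111
```

```bash
python3 st.py
python3 - <<'E'
from h import *
s=cam("scene");crop(s["image"],60,210,220,330,5,"s6.png")
im=cv2.imread("pics/s5.png")[:,:,::-1]; crop(im,285,195,385,255,8,"s5b.png")
E
```

```text
{'t': 10.2833, 'q': [0.3591, -0.0038, 2.0033, -0.0001, 1.14, 1.93], 'tool_pos': [0.4286, 0.2156, 0.0487], 'orientation': [-3.1409, 0.0001, -0.0031], 'force': [0.0016, -0.6084, 6.2579], 'wrist_torque': [-0.0548, -0.0492, -0.0592], 'opening': 0.0111}
```

View pics/s6.png

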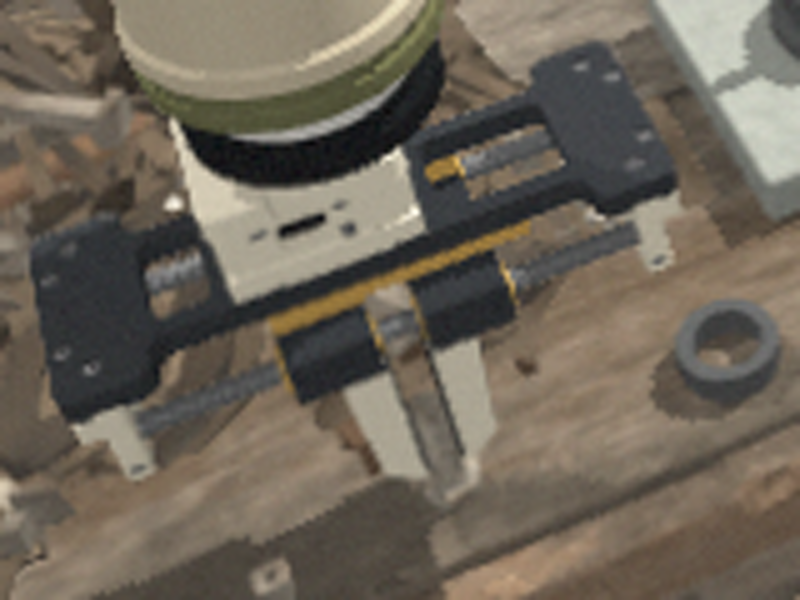

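View pics/s5b.png

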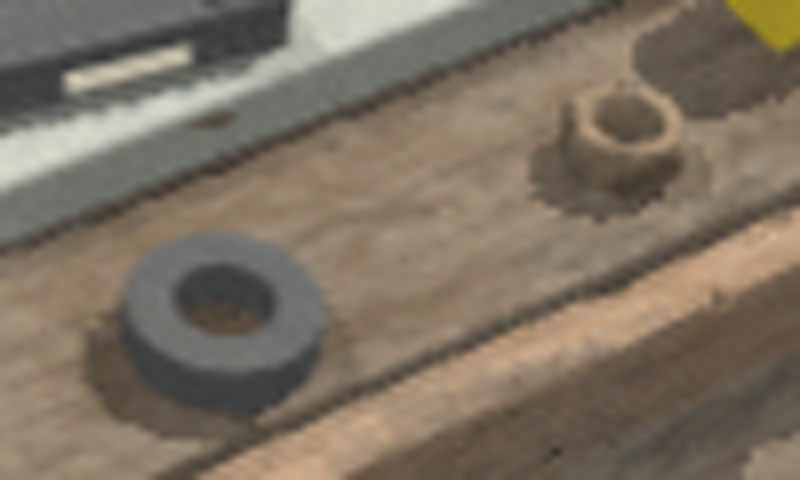

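Emit:
drive_tool([
  [1,0,0,0,0,0,0],
  [1,0,0,0,0,0,0],
  [1,0,0,0,0,0,0],
  [1,0,0,0,0,0,0],
  [1,0,0,0.3,0,0,0],
  [1,0,0,0.6,0,0,0],
  [1,0,0,1,0,0,0],
  [1,0,0,1,0,0,0],
  [1,0,0,1,0,0,0],
], squeeze=30)

```text
t: 11.08
tool_pos: [0.4285, 0.2155, 0.0738]
orientation: [-3.141, 0.0, -0.003]
force: [-0.0, 0.3, -0.9]
opening: 0.0103
```

```bash
python3 st.py
python3 - <<'E'
from h import *
s=cam("scene");crop(s["image"],100,240,200,315,8,"s7.png")
E
```

```text
{'t': 11.0833, 'q': [0.3591, -0.0431, 1.9902, 0.0, 1.1924, 1.9301], 'tool_pos': [0.4285, 0.2155, 0.0738], 'orientation': [-3.1408, 0.0003, -0.0031], 'force': [-0.0273, 0.3198, -0.8557], 'wrist_torque': [-0.03, -0.0135, 0.0097], 'opening': 0.0103}
```

View pics/s7.png

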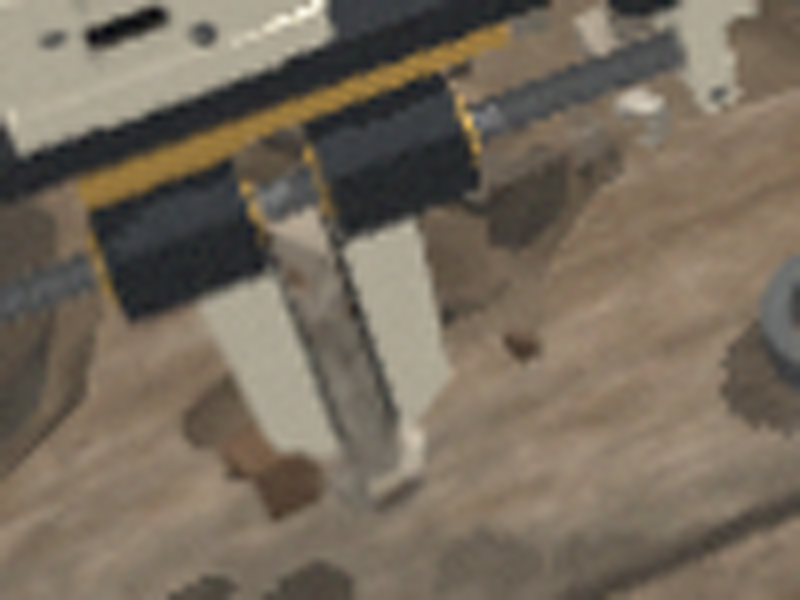

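Emit:
drive_tool([
  [1,0,0,1.2,0,0,0],
  [1,0,0,2.5,0,0,0],
  [1,0,-0.5,4,0,0,0],
  [1,0.2,-1.5,5,0,0,0],
  [1,0.6,-3,5,0,0,0.02],
  [1,0.9,-4.6,5,0,0,0.04],
  [1,1.2,-6.2,5,0,0,0.06],
  [1,1.5,-7.8,5,0,0,0.08],
  [1,1.8,-9.4,5,0,0,0.118],
  [1,2.1,-11,5,0,0,0.118],
  [1,2.4,-12.6,5,0,0,0.118],
  [1,2.7,-14.2,5,0,0,0.118],
  [1,3,-15.8,5,0,0,0.118],
  [1,3.3,-17.4,5,0,0,0.118],
  [1,3.6,-19,5,0,0,0.118],
  [1,3.9,-20.6,5,0,0,0.118],
  [1,4.2,-21.9,5,0,0,0.118],
  [1,4.44,-22.8,5,0,0,0.118],
  [1,4.44,-23.1,5,0,0,0.118],
  [1,4.44,-23.1,5,0,0,0.118],
])

```text
t: 12.8
tool_pos: [0.5379, -0.3638, 0.1963]
orientation: [-3.135, -0.181, 0.002]
force: [0.5, -1.0, -0.6]
opening: 0.0102
```

Emit:
drive_tool([
  [1,0,0,-0.5,0,0,0],
  [1,0,0,-1.5,0,0,0],
  [1,0,0,-2,0,0,0],
  [1,0,0,-2,0,0,0],
  [1,0,0,-2,0,0,0],
  [1,0,0,-2,0,0,0],
])

```text
t: 13.3
tool_pos: [0.5391, -0.3617, 0.1485]
orientation: [3.136, 0.186, 0.001]
force: [0.2, 0.2, 0.4]
opening: 0.01
```

```bash
python3 st.py
python3 - <<'E'
from h import *
t=cam("top");crop(t["image"],300,160,400,235,7,"t8.png")
E
```

```text
{'t': 13.3, 'q': [-0.67, 0.3195, 1.4462, 0.0001, 1.3752, 0.7821], 'tool_pos': [0.5391, -0.3617, 0.1485], 'orientation': [3.1357, 0.1863, 0.0009], 'force': [0.1564, 0.2441, 0.3618], 'wrist_torque': [-0.0296, -0.0088, -0.004], 'opening': 0.01}
```

View pics/t8.png

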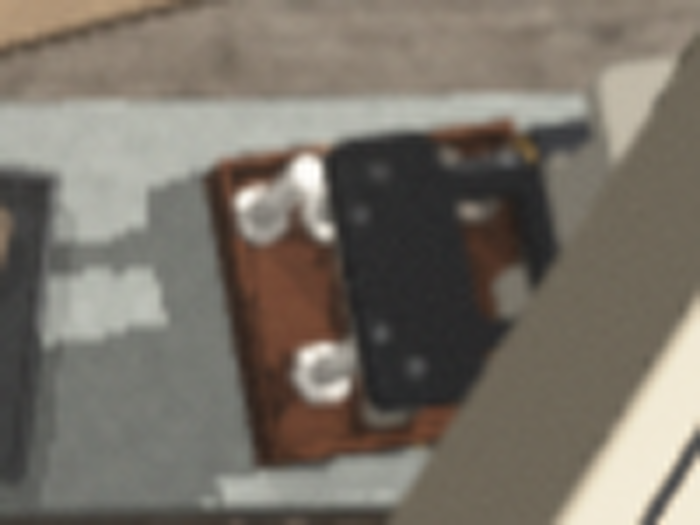

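Emit:
drive_tool([
  [1,0,0,-0.8,0,0,0],
  [1,0,0,-1.6,0,0,0],
  [1,0,0,-2.2,0,0,0],
  [1,0,0,-2.6,0,0,0],
  [1,0,0,-2.75,0,0,0],
  [1,0,0,-2.84,0,0,0],
  [1,0,0,-2.84,0,0,0],
  [1,0,0,-2.84,0,0,0],
  [1,0,0,-2.84,0,0,0],
])

```text
t: 14.1
tool_pos: [0.5394, -0.3628, 0.078]
orientation: [3.135, 0.185, 0.002]
force: [-1.0, -0.7, -0.6]
opening: 0.0105
```

```bash
python3 st.py
```

```text
{'t': 14.1, 'q': [-0.671, 0.3887, 1.4955, -0.0, 1.2554, 0.782], 'tool_pos': [0.5394, -0.3628, 0.078], 'orientation': [3.1347, 0.1849, 0.0024], 'force': [-0.9957, -0.7027, -0.6478], 'wrist_torque': [0.056, 0.0693, -0.0076], 'opening': 0.0105}
```

Down another mm, then release and rise.

Emit:
drive_tool([
  [1,0,0,-0.05,0,0,0],
  [1,0,0,-0.05,0,0,0],
  [0.95,0,0,-0.05,0,0,0],
  [0.88,0,0,-0.05,0,0,0],
  [0.8,0,0,-0.05,0,0,0],
  [0.74,0,0,-0.05,0,0,0],
  [0.74,0,0,-0.05,0,0,0],
  [0.74,0,0,0.5,0,0,0],
  [0.74,0,0,2,0,0,0],
  [0.74,0,0,3.5,0,0,0],
  [0.74,0,0,5,0,0,0],
  [0.74,0,0,5,0,0,0],
  [0.74,0,0,5,0,0,0],
])

```text
t: 15.18
tool_pos: [0.5405, -0.3637, 0.2068]
orientation: [3.131, 0.185, 0.009]
force: [0.2, -0.1, 0.9]
opening: 0.0246
```

```bash
python3 st.py;  python3 - <<'E'
from h import *
np.set_printoptions(precision=4,suppress=True)
s=cam("scene"); t=cam("top")
# s5b: crop 8x from 285,195
f=lambda x,y:((x/8+285-.44),(y/8+195-.44))
for n,p,h in (("wide outer",f(224,305),.016),("wide bore",f(224,299),.016),("nut hole",f(632,120),.016)): print(n,ray(s,[p],[h]))
E
```

```text
{'t': 15.1833, 'q': [-0.6709, 0.2788, 1.3867, 0.0, 1.4683, 0.782], 'tool_pos': [0.5405, -0.3637, 0.2068], 'orientation': [3.131, 0.1847, 0.0091], 'force': [0.1668, -0.1291, 0.8693], 'wrist_torque': [0.016, -0.0175, 0.057], 'opening': 0.0246}
wide outer [[ 0.427  -0.1368  0.016 ]]
wide bore [[ 0.4288 -0.1381  0.016 ]]
nut hole [[ 0.43   -0.2795  0.016 ]]
```

Run:
```python
from h import *
t=cam("top");k=16
crop(t["image"],315,165,395,235,9,"t9.png")
sub=cv2.resize(t["image"][240:275,315:350],None,fx=k,fy=k,interpolation=cv2.INTER_CUBIC).astype(int)
d=sub[...,0]-sub[...,2]; v=sub.sum(2)
for th in (26,30,35,40):
    m=((d>th)&(v>300)).astype(np.uint8); kk,l,st,ce=cv2.connectedComponentsWithStats(m); 
    i=l[10*k+8*0+int(.0*k),0]
    # component touching nut ring: nearest to (18,17)px excluding hole
    best=max(range(1,kk),key=lambda j: st[j,4]*(abs(st[j,0]+st[j,2]/2-300*k/17)<40)*(abs(st[j,1]+st[j,3]/2-290*k/17)<40))
    c,_=cv2.findContours((l==best).astype(np.uint8),cv2.RETR_EXTERNAL,cv2.CHAIN_APPROX_NONE); c=max(c,key=cv2.contourArea).reshape(-1,2)
    W=ray(t,c/k+[315,240]-.5+.5/k,np.full(len(c),.016))[:,:2]
    h=cv2.convexHull(W.astype(np.float32)).reshape(-1,2)
    # dense hull
    M=cv2.moments((h*1e4).reshape(-1,1,2)); ctr=np.array([M["m10"],M["m01"]])/M["m00"]/1e4
    ang=np.linspace(0,2*np.pi,360,endpoint=False); sup=np.array([(h@[np.cos(a),np.sin(a)]).max()-ctr@[np.cos(a),np.sin(a)] for a in ang])
    w=sup+np.roll(sup,180); F=(w*np.exp(-6j*ang)).sum()
    print(th,ctr,"corner dir deg",np.degrees(np.angle(F.conj()))/6%60,"width min/max",w.min(),w.max(),abs(F)*2/360, "argmin",np.argmin(w[:180]))
```

```text
26 [ 0.4425871  -0.27753622] corner dir deg 17.916857344393545 width min/max 0.0640272213232374 0.09336575353990956 0.00089357532756382 argmin 179
30 [ 0.45947657 -0.26902501] corner dir deg 33.90345616513852 width min/max 0.0339115046202349 0.07672701677539212 0.000859899992367357 argmin 179
35 [ 0.43281385 -0.28115749] corner dir deg 27.089728094504494 width min/max 0.029550380069704688 0.03152246778211254 0.0004720066461366916 argmin 56
40 [ 0.4454471  -0.28138824] corner dir deg 21.16944441491811 width min/max 0.001760357772456922 0.0046028089193282384 1.8290222769627092e-05 argmin 179
```

View pics/t9.png

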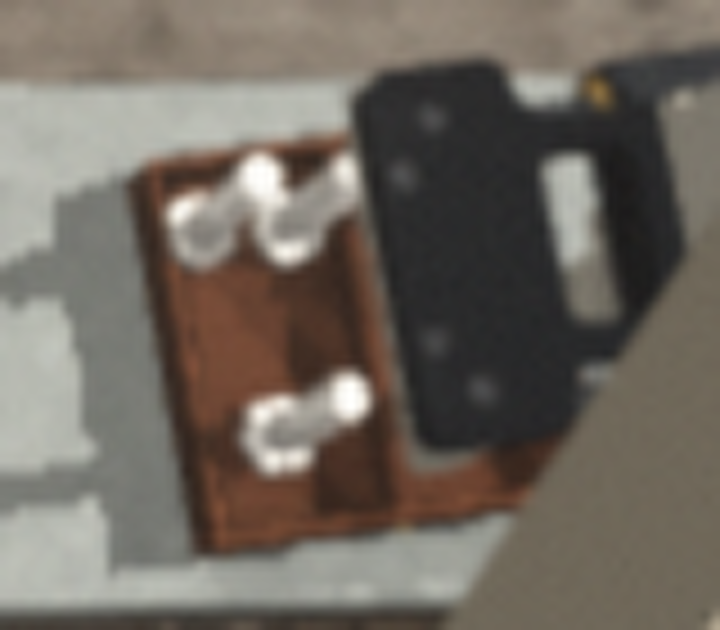

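Emit:
drive_tool([
  [0.45,-1,0.8,0,0,0,0.1],
  [0.45,-2,1.6,0,0,0,0.2],
  [0.45,-3,2.4,0,0,0,0.3],
  [0.45,-4,3.1,0,0,0,0.353],
  [0.45,-4.34,3.3,0,0,0,0.353],
  [0.45,-4.34,3.3,0,0,0,0.353],
  [0.45,-4.34,3.3,-1.2,0,0,0.353],
  [0.45,-4.34,3.3,-2.4,0,0,0.353],
  [0.45,-4.34,3.3,-3.6,0,0,0.353],
  [0.45,-4.34,3.3,-5,0,0,0.353],
  [0.45,-4.34,3.3,-5,0,0,0.353],
  [0.45,-4.34,3.3,-5,0,0,0.353],
  [0.45,-4.34,3.3,-5,0,0,0.353],
])

```text
t: 16.42
tool_pos: [0.4308, -0.2802, 0.0776]
orientation: [3.055, 0.732, 0.0]
force: [-0.1, -0.0, 0.8]
opening: 0.0514
```

```bash
python3 st.py
python3 - <<'E'
from h import *
s=cam("scene");cv2.imwrite("pics/s10.png",s["image"][:,:,::-1]);t=cam("top");crop(t["image"],300,165,400,275,6,"t10.png")
E
```

```text
{'t': 16.4167, 'q': [-0.6765, 0.0466, 1.8925, 0.0001, 1.2023, 0.4237], 'tool_pos': [0.4308, -0.2802, 0.0776], 'orientation': [3.0549, 0.7324, 0.0002], 'force': [-0.083, -0.0066, 0.7833], 'wrist_torque': [-0.0073, 0.0356, -0.0425], 'opening': 0.0514}
```

View pics/s10.png

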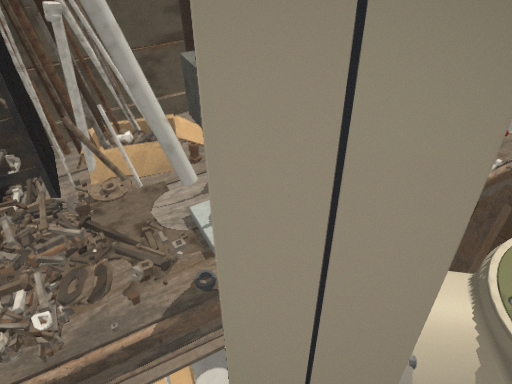

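View pics/t10.png

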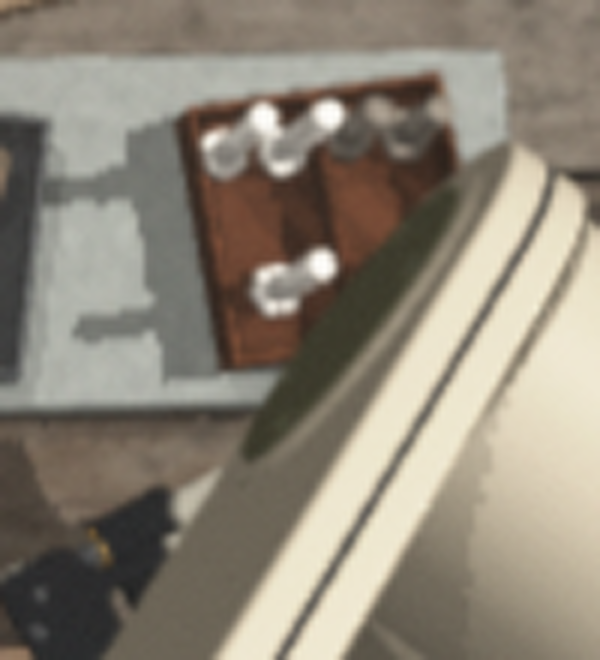

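Emit:
drive_tool([
  [0.45,0,0,-0.7,0,0,0],
  [0.45,0,0,-1.3,0,0,0],
  [0.45,0,0,-1.7,0,0,0],
  [0.45,0,0,-1.94,0,0,0],
  [0.45,0,0,-1.94,0,0,0],
  [0.45,0,0,-1.94,0,0,0],
  [1,0,0,-1.94,0,0,0],
  [1,0,0,-1.94,0,0,0],
  [1,0,0,-1.94,0,0,0],
  [1,0,0,-1.94,0,0,0],
  [1,0,0,-1.94,0,0,0],
  [1,0,0,-1.94,0,0,0],
], squeeze=15)

```text
t: 17.52
tool_pos: [0.4306, -0.2801, 0.0288]
orientation: [3.054, 0.733, 0.001]
force: [-0.2, 0.2, 4.9]
opening: 0.032
```

```bash
python3 st.py
```

```text
{'t': 17.5167, 'q': [-0.6765, 0.119, 1.917, -0.0, 1.1045, 0.4234], 'tool_pos': [0.4306, -0.2801, 0.0288], 'orientation': [3.0541, 0.7327, 0.001], 'force': [-0.2396, 0.1684, 4.8694], 'wrist_torque': [0.1306, 0.1215, 0.0133], 'opening': 0.032}
```

Emit:
drive_tool([
  [1,0,0,0.3,0,0,0],
  [1,0,0,1,0,0,0],
  [1,0,0,2,0,0,0],
  [1,0,0,3,0,0,0],
  [1,0,0,4,0,0,0],
  [1,1,1.2,4,0,0,-0.1],
  [1,2,2.3,4,0,0,-0.2],
  [1,3,3.4,4,0,0,-0.3],
  [1,3.8,4.3,4,0,0,-0.4],
  [1,4.18,4.68,4,0,0,-0.5],
  [1,4.18,4.68,4,0,0,-0.62],
  [1,4.18,4.68,4,0,0,-0.62],
  [1,4.18,4.68,4,0,0,-0.62],
  [1,4.18,4.68,4,0,0,-0.62],
], squeeze=35)

```text
t: 18.68
tool_pos: [0.5343, -0.163, 0.1281]
orientation: [-3.133, 0.229, 0.001]
force: [0.8, -0.1, -0.4]
opening: 0.0315
```

```bash
python3 st.py
python3 - <<'E'
from h import *
s=cam("scene");cv2.imwrite("pics/s11.png",s["image"][:,:,::-1]);t=cam("top");crop(t["image"],230,165,400,275,4.5,"t11.png")
E
```

```text
{'t': 18.6833, 'q': [-0.3879, 0.1047, 1.7316, -0.0001, 1.3058, 1.3286], 'tool_pos': [0.5343, -0.163, 0.1281], 'orientation': [-3.1332, 0.2287, 0.0007], 'force': [0.7714, -0.0842, -0.4037], 'wrist_torque': [0.0429, 0.0569, -0.0344], 'opening': 0.0315}
```

View pics/s11.png

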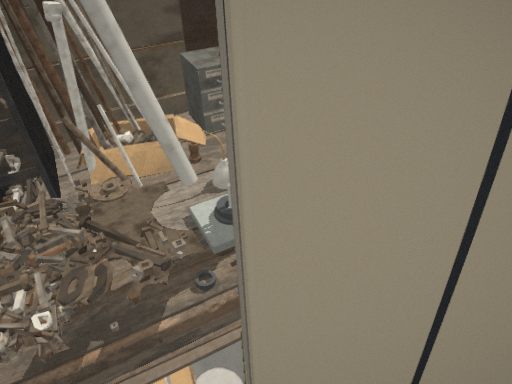

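View pics/t11.png

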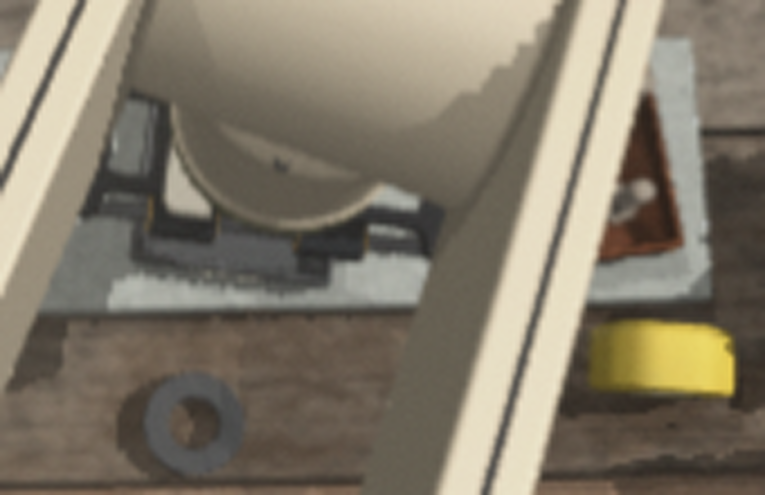

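Emit:
drive_tool([
  [1,0,0,-0.8,0,0,0],
  [1,0,0,-1.6,0,0,0],
  [1,0,0,-2.2,0,0,0],
  [1,0,0,-2.6,0,0,0],
  [1,0,0,-2.8,0,0,0],
  [1,0,0,-2.88,0,0,0],
  [1,0,0,-2.88,0,0,0],
  [1,0,0,-2.88,0,0,0],
  [1,0,0,-2.88,0,0,0],
])

```text
t: 19.53
tool_pos: [0.5354, -0.1631, 0.0571]
orientation: [3.132, -0.234, 0.003]
force: [-0.1, 0.0, -1.2]
opening: 0.032
```

```bash
python3 st.py
```

```text
{'t': 19.5333, 'q': [-0.3873, 0.1915, 1.7764, 0.0, 1.1719, 1.3326], 'tool_pos': [0.5354, -0.1631, 0.0571], 'orientation': [3.1324, -0.2339, 0.0026], 'force': [-0.1191, 0.0004, -1.1891], 'wrist_torque': [0.0232, 0.0082, 0.0142], 'opening': 0.032}
```

Lower ~1 mm more, release with ~8 mm extra opening, rise.

Emit:
drive_tool([
  [1,0,0,-0.05,0,0,0],
  [1,0,0,-0.05,0,0,0],
  [0.63,0,0,-0.05,0,0,0],
  [0.6,0,0,-0.05,0,0,0],
  [0.56,0,0,-0.05,0,0,0],
  [0.56,0,0,-0.05,0,0,0],
  [0.56,0,0,-0.05,0,0,0],
  [0.56,0,0,0.5,0,0,0],
  [0.56,0,0,2,0,0,0],
  [0.56,0,0,3.5,0,0,0],
  [0.56,0,0,5,0,0,0],
  [0.56,0,0,5,0,0,0],
  [0.56,0,0,5,0,0,0],
])

```text
t: 20.62
tool_pos: [0.5367, -0.1636, 0.1847]
orientation: [3.131, -0.234, 0.01]
force: [-0.2, 0.0, -0.4]
opening: 0.0413
```

```bash
python3 st.py
```

```text
{'t': 20.6167, 'q': [-0.3872, 0.0544, 1.6774, 0.0, 1.4032, 1.3328], 'tool_pos': [0.5367, -0.1636, 0.1847], 'orientation': [3.1308, -0.234, 0.0098], 'force': [-0.1732, 0.0423, -0.439], 'wrist_torque': [0.0466, -0.0459, -0.0022], 'opening': 0.0413}
```

Emit:
drive_tool([
  [0.25,-1,0.3,0,0,0,0.05],
  [0.25,-2,0.6,0,0,0,0.1],
  [0.25,-3,0.9,0,0,0,0.149],
  [0.25,-4.26,1,0,0,0,0.149],
  [0.25,-4.26,1,0,0,0,0.149],
  [0.25,-4.26,1,-1.2,0,0,0.149],
  [0.25,-4.26,1,-2.4,0,0,0.149],
  [0.25,-4.26,1,-3.6,0,0,0.149],
  [0.25,-4.26,1,-4,0,0,0.149],
  [0.25,-4.26,1,-4,0,0,0.149],
  [0.25,-4.26,1,-4,0,0,0.149],
  [0.25,-4.26,1,-4,0,0,0.149],
])

```text
t: 21.62
tool_pos: [0.4293, -0.1382, 0.0826]
orientation: [3.141, -0.0, 0.003]
force: [0.3, -1.5, -0.2]
opening: 0.0696
```

```bash
python3 st.py
python3 - <<'E'
from h import *
t=cam("top");crop(t["image"],200,165,400,275,4,"t12.png")
E
```

```text
{'t': 21.6167, 'q': [-0.4253, -0.138, 2.0608, 0.0, 1.217, 1.1457], 'tool_pos': [0.4293, -0.1382, 0.0826], 'orientation': [3.1409, -0.0004, 0.0026], 'force': [0.2796, -1.4775, -0.1737], 'wrist_torque': [0.0519, -0.043, 0.0411], 'opening': 0.0696}
```

View pics/t12.png

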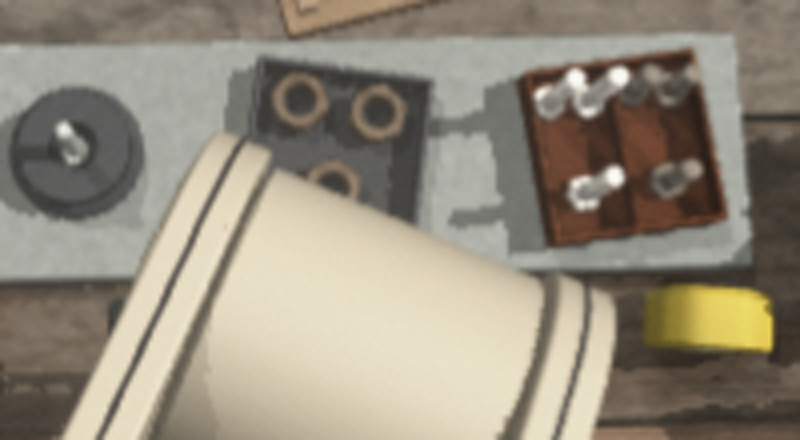

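Emit:
drive_tool([
  [0.25,0,0,-0.8,0,0,0],
  [0.25,0,0,-1.5,0,0,0],
  [0.25,0,0,-1.9,0,0,0],
  [0.25,0,0,-2.14,0,0,0],
  [0.25,0,0,-2.14,0,0,0],
  [0.25,0,0,-2.14,0,0,0],
  [1,0,0,-2.14,0,0,0],
  [1,0,0,-2.14,0,0,0],
  [1,0,0,-2.14,0,0,0],
  [1,0,0,-2.14,0,0,0],
  [1,0,0,-2.14,0,0,0],
  [1,0,0,-2.14,0,0,0],
], squeeze=15)

```text
t: 22.67
tool_pos: [0.4289, -0.1381, 0.0284]
orientation: [3.141, -0.0, 0.002]
force: [-1.5, -0.3, 5.4]
opening: 0.0537
```

```bash
python3 st.py
```

```text
{'t': 22.6667, 'q': [-0.4254, -0.0492, 2.0907, -0.0, 1.0987, 1.1456], 'tool_pos': [0.4289, -0.1381, 0.0284], 'orientation': [3.141, -0.0003, 0.002], 'force': [-1.4507, -0.2644, 5.4405], 'wrist_torque': [-0.01, 0.1588, 0.02], 'opening': 0.0537}
```

Emit:
drive_tool([
  [1,0,0,0.3,0,0,0],
  [1,0,0,1,0,0,0],
  [1,0,0,2.2,0,0,0],
  [1,0,0,3.4,0,0,0],
  [1,0,0,4.6,0,0,0],
  [1,0,0,5.6,0,0,0],
  [1,0.5,0.4,5.6,0,0,0],
  [1,1.5,1.4,5.6,0,0,0],
  [1,2.5,2.3,5.6,0,0,0],
  [1,3.5,3.2,5.6,0,0,0],
  [1,4.5,4.1,5.6,0,0,0],
  [1,5.1,4.7,5.6,0,0,0],
  [1,5.46,4.98,5.6,0,0,0],
  [1,5.46,4.98,5.6,0,0,0],
  [1,5.46,4.98,5.6,0,0,0],
  [1,5.46,4.98,5.6,0,0,0],
], squeeze=40)

```text
t: 24.0
tool_pos: [0.5638, -0.0141, 0.1674]
orientation: [3.141, -0.001, -0.002]
force: [-0.8, -0.3, -0.5]
opening: 0.0532
```

```bash
python3 st.py
python3 - <<'E'
from h import *
t=cam("top");crop(t["image"],170,160,330,280,5,"t13.png");s=cam("scene");crop(s["image"],160,110,300,250,4.2,"s13.png")
E
```

```text
{'t': 24.0, 'q': [-0.1157, 0.083, 1.6799, -0.0004, 1.3799, 1.4559], 'tool_pos': [0.5638, -0.0141, 0.1674], 'orientation': [3.1413, -0.0011, -0.0019], 'force': [-0.7663, -0.2921, -0.4558], 'wrist_torque': [0.0226, -0.0183, 0.012], 'opening': 0.0532}
```

View pics/t13.png

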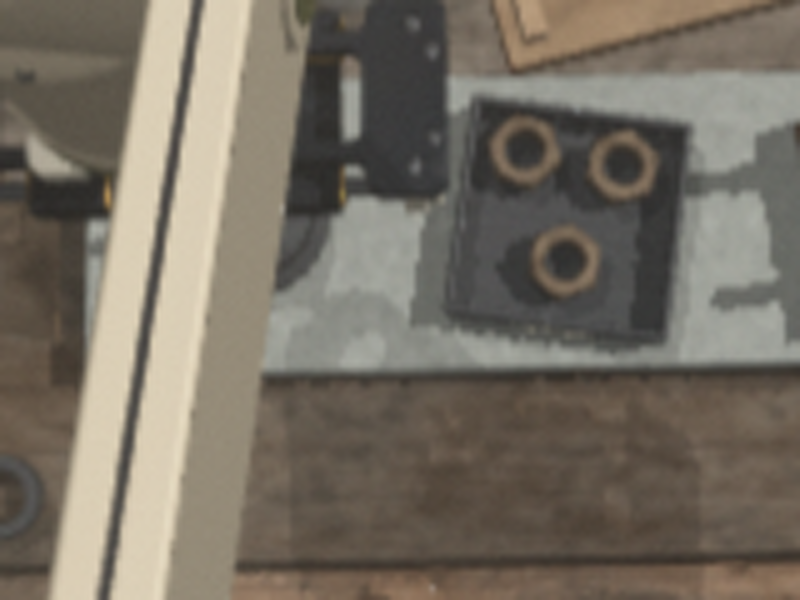

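View pics/s13.png

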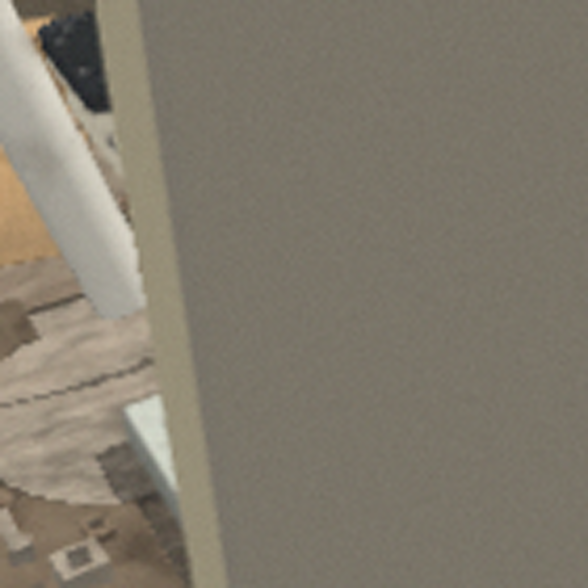

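Emit:
drive_tool([
  [1,0,0,0,0,0,0],
  [1,0,0,-0.5,0,0,0],
  [1,0,0,-1,0,0,0],
  [1,0,0,-1.5,0,0,0],
  [1,0,0,-2,0,0,0],
  [1,0,0,-2,0,0,0],
  [1,0,0,-2,0,0,0],
])

```text
t: 24.68
tool_pos: [0.5634, -0.0131, 0.1156]
orientation: [-3.141, 0.0, 0.006]
force: [0.6, -0.2, -0.9]
opening: 0.0527
```

```bash
python3 st.py
```

```text
{'t': 24.6833, 'q': [-0.1142, 0.1336, 1.7244, 0.0, 1.2872, 1.4567], 'tool_pos': [0.5634, -0.0131, 0.1156], 'orientation': [-3.1412, 0.0002, 0.0056], 'force': [0.6122, -0.2207, -0.9339], 'wrist_torque': [0.0279, 0.0245, 0.0203], 'opening': 0.0527}
```

Emit:
drive_tool([
  [1,0,0,-0.4,0,0,0],
  [1,0,0,-0.8,0,0,0],
  [1,0,0,-1.1,0,0,0],
  [1,0,0,-1.35,0,0,0],
  [1,0,0,-1.5,0,0,0],
  [1,0,0,-1.55,0,0,0],
  [1,0,0,-1.55,0,0,0],
  [1,0,0,-1.55,0,0,0],
  [1,0,0,-1.55,0,0,0],
])

```text
t: 25.43
tool_pos: [0.565, -0.0133, 0.0792]
orientation: [3.141, -0.0, 0.001]
force: [0.4, 0.0, -0.7]
opening: 0.0529
```

```bash
python3 st.py
```

```text
{'t': 25.4333, 'q': [-0.1143, 0.1769, 1.7483, -0.0, 1.2158, 1.4567], 'tool_pos': [0.565, -0.0133, 0.0792], 'orientation': [3.1415, -0.0002, 0.0009], 'force': [0.4171, 0.0177, -0.6635], 'wrist_torque': [0.0354, -0.0207, -0.0241], 'opening': 0.0529}
```

Release (1 mm lower first), open to ~70 mm, rise.

Emit:
drive_tool([
  [1,0,0,-0.04,0,0,0],
  [1,0,0,-0.04,0,0,0],
  [0.4,0,0,-0.04,0,0,0],
  [0.35,0,0,-0.04,0,0,0],
  [0.28,0,0,-0.04,0,0,0],
  [0.28,0,0,-0.04,0,0,0],
  [0.28,0,0,-0.04,0,0,0],
  [0.28,0,0,0.5,0,0,0],
  [0.28,0,0,1.5,0,0,0],
  [0.28,0,0,2.5,0,0,0],
  [0.28,0,0,4,0,0,0],
  [0.28,0,0,4,0,0,0],
  [0.28,0,0,4,0,0,0],
  [0.28,0,0,4,0,0,0],
])

```text
t: 26.6
tool_pos: [0.5649, -0.0133, 0.1798]
orientation: [3.141, -0.0, 0.002]
force: [0.3, -0.3, -0.5]
opening: 0.0671
```

```bash
python3 st.py
```

```text
{'t': 26.6, 'q': [-0.1142, 0.0738, 1.6663, 0.0, 1.4002, 1.4567], 'tool_pos': [0.5649, -0.0133, 0.1798], 'orientation': [3.1415, -0.0003, 0.002], 'force': [0.3035, -0.3235, -0.5403], 'wrist_torque': [0.0521, 0.0359, 0.0849], 'opening': 0.0671}
```

Emit:
drive_tool([
  [0.38,-1,0.9,0,0,0,0],
  [0.38,-2,1.8,0,0,0,0],
  [0.38,-3,2.7,0,0,0,0],
  [0.38,-4,3.6,0,0,0,0],
  [0.38,-5.32,4.74,0,0,0,0],
  [0.38,-5.32,4.74,0,0,0,0],
  [0.38,-5.32,4.74,-1.2,0,0,0],
  [0.38,-5.32,4.74,-2.4,0,0,0],
  [0.38,-5.32,4.74,-3.6,0,0,0],
  [0.38,-5.32,4.74,-3.8,0,0,0],
  [0.38,-5.32,4.74,-3.8,0,0,0],
  [0.38,-5.32,4.74,-3.8,0,0,0],
  [0.38,-5.32,4.74,-3.8,0,0,0],
])

```text
t: 27.68
tool_pos: [0.433, 0.1053, 0.0856]
orientation: [-3.141, 0.001, -0.003]
force: [-0.1, 0.3, 0.2]
opening: 0.0578
```

```bash
python3 st.py
python3 - <<'E'
from h import *
t=cam("top");crop(t["image"],150,160,310,280,5,"t14.png");s=cam("scene");crop(s["image"],140,140,340,290,4,"s14.png")
E
```

```text
{'t': 27.6833, 'q': [0.1233, -0.1589, 2.0734, -0.0, 1.2249, 1.6946], 'tool_pos': [0.433, 0.1053, 0.0856], 'orientation': [-3.1413, 0.0007, -0.0034], 'force': [-0.1406, 0.3287, 0.2339], 'wrist_torque': [0.0255, -0.0034, -0.0554], 'opening': 0.0578}
```

View pics/t14.png

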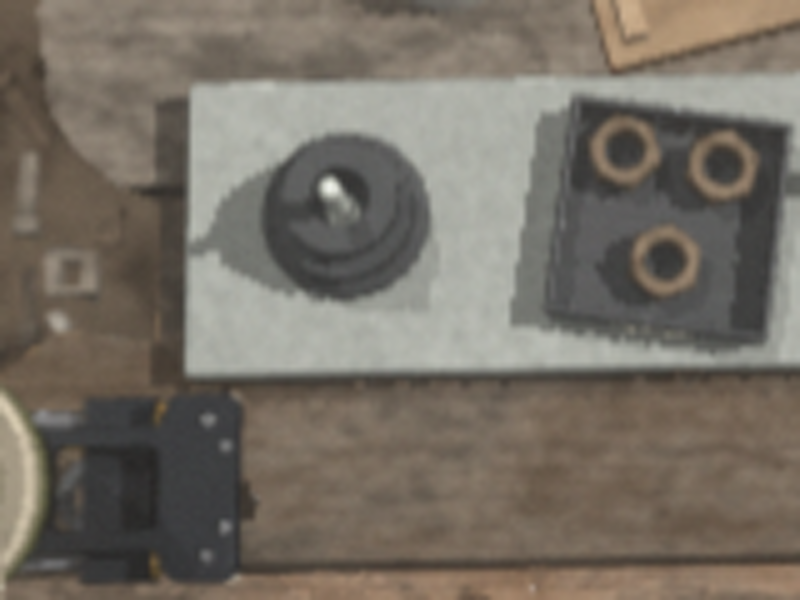

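View pics/s14.png

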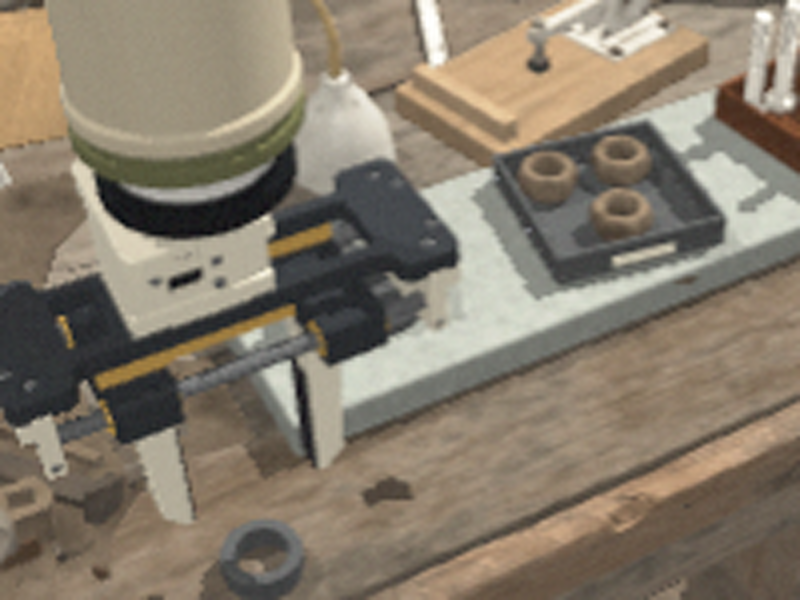

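Emit:
drive_tool([
  [0.38,0,0,-0.8,0,0,0],
  [0.38,0,0,-1.5,0,0,0],
  [0.38,0,0,-2,0,0,0],
  [0.38,0,0,-2.26,0,0,0],
  [0.38,0,0,-2.26,0,0,0],
  [0.38,0,0,-2.26,0,0,0],
  [1,0,0,-2.26,0,0,0],
  [1,0,0,-2.26,0,0,0],
  [1,0,0,-2.26,0,0,0],
  [1,0,0,-2.26,0,0,0],
  [1,0,0,-2.26,0,0,0],
  [1,0,0,-2.26,0,0,0],
], squeeze=15)

```text
t: 28.78
tool_pos: [0.4325, 0.1053, 0.0282]
orientation: [-3.141, 0.0, -0.002]
force: [-0.2, 0.1, 6.2]
opening: 0.0401
```

```bash
python3 st.py
```

```text
{'t': 28.7833, 'q': [0.1236, -0.0643, 2.1056, 0.0001, 1.0988, 1.6946], 'tool_pos': [0.4325, 0.1053, 0.0282], 'orientation': [-3.1414, 0.0003, -0.0023], 'force': [-0.2253, 0.1089, 6.1568], 'wrist_torque': [0.0275, 0.1716, -0.0036], 'opening': 0.0401}
```

Emit:
drive_tool([
  [1,0,0,0.3,0,0,0],
  [1,0,0,1,0,0,0],
  [1,0,0,2.2,0,0,0],
  [1,0,0,3.4,0,0,0],
  [1,0,0,4.6,0,0,0],
  [1,0,0,5.7,0,0,0],
  [1,0.5,-0.4,5.7,0,0,0],
  [1,1.5,-1.4,5.7,0,0,0],
  [1,2.5,-2.3,5.7,0,0,0],
  [1,3.5,-3.2,5.7,0,0,0],
  [1,4.5,-4.1,5.7,0,0,0],
  [1,5.1,-4.6,5.7,0,0,0],
  [1,5.3,-4.75,5.7,0,0,0],
  [1,5.3,-4.75,5.7,0,0,0],
  [1,5.3,-4.75,5.7,0,0,0],
  [1,5.3,-4.75,5.7,0,0,0],
  [1,5.3,-4.75,5.7,0,0,0],
], squeeze=35)

```text
t: 30.2
tool_pos: [0.5634, -0.0124, 0.1699]
orientation: [-3.141, -0.002, 0.001]
force: [-0.1, -0.3, -1.7]
opening: 0.0391
```

Emit:
drive_tool([
  [1,0,0,-0.5,0,0,0],
  [1,0,0,-1,0,0,0],
  [1,0,0,-1.5,0,0,0],
  [1,0,0,-2,0,0,0],
  [1,0,0,-2,0,0,0],
  [1,0,0,-2,0,0,0],
  [1,0,0,-2,0,0,0],
])

```text
t: 30.78
tool_pos: [0.5642, -0.0135, 0.1198]
orientation: [-3.142, 0.0, 0.001]
force: [0.5, 0.1, -0.3]
opening: 0.0396
```

```bash
python3 st.py
```

```text
{'t': 30.7833, 'q': [-0.1148, 0.1284, 1.722, 0.0, 1.2916, 1.4562], 'tool_pos': [0.5642, -0.0135, 0.1198], 'orientation': [-3.1415, 0.0004, 0.0006], 'force': [0.5318, 0.1294, -0.3137], 'wrist_torque': [-0.0045, -0.0067, -0.0345], 'opening': 0.0396}
```

Emit:
drive_tool([
  [1,0,0,-0.4,0,0,0],
  [1,0,0,-0.7,0,0,0],
  [1,0,0,-0.9,0,0,0],
  [1,0,0,-0.99,0,0,0],
  [1,0,0,-0.99,0,0,0],
  [1,0,0,-0.99,0,0,0],
  [1,0,0,-0.99,0,0,0],
])

```text
t: 31.37
tool_pos: [0.5642, -0.0136, 0.0951]
orientation: [3.142, -0.0, 0.0]
force: [-0.7, -0.4, -0.2]
opening: 0.0388
```

```bash
python3 st.py
```

```text
{'t': 31.3667, 'q': [-0.1149, 0.156, 1.74, 0.0, 1.2455, 1.4562], 'tool_pos': [0.5642, -0.0136, 0.0951], 'orientation': [3.1416, -0.0004, 0.0001], 'force': [-0.6568, -0.3523, -0.2404], 'wrist_torque': [0.0128, 0.0258, 0.0187], 'opening': 0.0388}
```

Release and clear away.

Emit:
drive_tool([
  [1,0,0,-0.04,0,0,0],
  [1,0,0,-0.04,0,0,0],
  [0.55,0,0,-0.04,0,0,0],
  [0.5,0,0,-0.04,0,0,0],
  [0.42,0,0,-0.04,0,0,0],
  [0.42,0,0,-0.04,0,0,0],
  [0.42,0,0,-0.04,0,0,0],
  [0.42,0,0,0.5,0,0,0],
  [0.42,0,0,1.5,0,0,0],
  [0.42,0,0,3,0,0,0],
  [0.42,0,0,4.5,0,0,0],
  [0.42,0,0,5,0,0,0],
  [0.42,-1,1,5,0,0,0],
  [0.42,-2.5,3,5,0,0,0],
  [0.42,-4,5,5,0,0,0],
  [0.42,-5,7,5,0,0,0],
  [0.42,-5,9,5,0,0,0],
  [0.42,-5,9,5,0,0,0],
  [0.42,-5,9,5,0,0,0],
])

```text
t: 32.95
tool_pos: [0.4375, 0.2152, 0.2214]
orientation: [-3.139, -0.003, -0.002]
force: [0.5, 1.2, 0.5]
opening: 0.0538
```

```bash
python3 st.py
python3 - <<'E'
from h import *
t=cam("top");crop(t["image"],170,130,410,280,3.3,"t15.png");s=cam("scene");crop(s["image"],180,130,420,280,3.3,"s15.png")
E
```

```text
{'t': 32.95, 'q': [0.3508, -0.1688, 1.824, 0.0017, 1.4846, 1.9195], 'tool_pos': [0.4375, 0.2152, 0.2214], 'orientation': [-3.1395, -0.003, -0.0016], 'force': [0.4819, 1.2233, 0.5026], 'wrist_torque': [0.0726, 0.0222, 0.0697], 'opening': 0.0538}
```

View pics/t15.png

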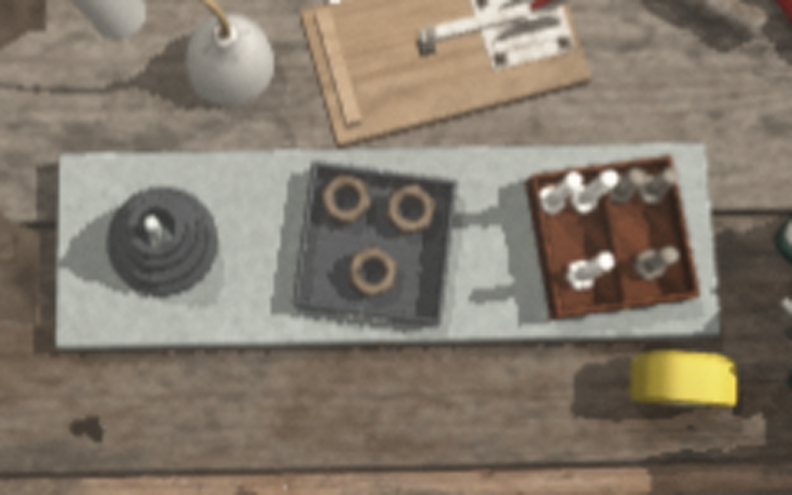

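View pics/s15.png

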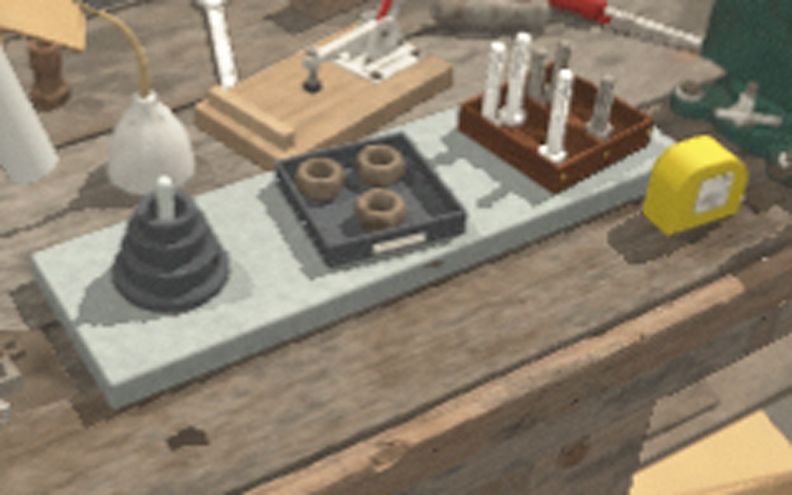

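Both views show everything placed: the collar stack tapers upward, the nut lies flat in the tray, and both bolts stand in their own bays. The tape and oil can have not moved. I let the arm come to rest, then hand in.

Emit:
drive_tool([
  [0.42,0,0,0,0,0,0],
  [0.42,0,0,0,0,0,0],
  [0.42,0,0,0,0,0,0],
  [0.42,0,0,0,0,0,0],
])

```text
t: 33.38
tool_pos: [0.4397, 0.2104, 0.2202]
orientation: [3.141, -0.003, 0.0]
force: [0.2, -0.3, 0.2]
opening: 0.0539
```

```bash
python3 -c "
from plant import robot
print(robot.close_job())"
```

```text
the job is handed in; nothing more can be done
None
```

The job is done and was handed in at about 33 s of the 125 s allowed. I placed the long bolt, the short bolt and the nut, then threaded the wide collar and the narrow collar onto the post.

My last look with both cameras, just before handing in:
- **Bolts:** each stands upright on its head in the bay for its own length.
- **Nut:** it lies flat on the tray floor with the two fixed nuts.
- **Collars:** both are on the post, the wide one below the narrow one, so the stack tapers upward.
- **Bystanders:** the tape measure and oil can look unmoved.
- **Gripper:** it was clear of everything.

The force readings I took stayed at about 6 N or less. None of the checks failed. The two cameras disagreed by up to 3 mm on some positions, so I used values between them, and every grasp and fit worked. Each bolt was gripped slightly off its flats at first and turned into line when I raised the grip force.

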